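# Unlatch the key box and put the sunglasses case away in it

## Robot

A 7-joint arm with a two-finger parallel gripper is mounted at the origin on the work surface. World frame = base frame: x ahead of the robot, y to its left, z up, the work surface at z = 0. Lengths are in m, angles in rad, forces in N, time in s.
With the tool pointing down it reaches from about 0.4 to 0.875 m from the base axis. Payload 19.3 kg.
Tool frame: the origin (TCP) lies at the very end of the fingers, on their centre line; the grasp point (between the pads) lies 19 mm behind it; z points along the fingers, x is the direction in which the jaws open and shut, and the axes are right-handed (so a half turn about z gives the same grasp; the last joint's range is limited). The gripper opens to 85 mm and grips with 20 to 120 N. Pads are 22 mm wide; open, the fingers measure 114 mm over their backs; the gripper's body (76 mm by 85 mm) begins 54 mm behind the grasp point. The pads swing forward as they close: fully open they stand 13 mm farther back than shut.
Start: joints at [1.085, 0.521, -0.036, 1.599, 0.021, 1.021, -0.113], TCP at [0.252, -0.572, 0.231] pointing down, gripper open.
Joint ranges: [-2.91, 2.91], [-0.3, 2.13], [-1.5, 1.42], [0.17, 2.43], [-1.26, 4.41], [0.16, 1.93], [-2.52, 2.52]. Speed limits (rad/s): [1.89, 1.89, 2.39, 2.39, 3.01, 3.01, 3.01].

## Interface

Orientations are given as [roll, pitch, yaw] about the fixed x, y, z axes, in that order (R = Rz(yaw) Ry(pitch) Rx(roll)).
In Python, from workcell import bot gives the robot as it stands.
- The arm moves only by the tool jog_arm, never from a script. Its argument "increments" is a list of rows, each an object of numbers: "wx", "wy", "wz": the turn, a rotation vector about the tool's x, y, z in degrees; "x", "y", "z": the shift along the tool's x, y, z in cm; "claw": the opening in per cent of the stroke, from 0 (shut) to 100 (fully open). A call has 1 to 10 rows; each row is the pose to reach, as a shift and turn from the pose measured when the call began, along the tool's axes at that moment; what a row does not reach only later rows make up. A row lasts 1/8 s, in which the tool goes at most 62.5 mm and 10.7 degrees, less where a joint would pass 70% of its speed; a pose out of reach is approached as far as the arm can. A call with a gripper value outside its range is refused whole. The fingers move at their own pace and stop on an object; "squeeze" is the grip in N (left out, the last holds). Time passes only in rows, so rows that repeat a pose let the fingers close. It gives the time, the measured TCP pose, the force and the opening at its end, in the units of the state.
- bot.observe(): the state, without advancing time (a new reading comes with each control period).
- bot.grab_frame(name): name is "side" or "top"; returns a dict with "pixels" (400x640x3 uint8, red, green, blue), "fov_y" (degrees; the focal length in pixels is half the picture's height over the tangent of half this angle, whatever the lens; pixels are square), "cx", "cy" (the principal point, pixels), "k1" (the pictures are not rectified: a ray, as slopes to the right and down, at radius r is drawn at 1 + k1 r^2 times it, then the intrinsics apply), "origin" and "orientation" of the camera in the world. Camera axes: x right, y down, z forward; pixel columns grow to the right and rows downward; lengths in m; the calibration is good to about 2 mm. A picture is of the moment at which its call begins. There is no depth.
- bot.job_done(): hands the job in, once; it reports no verdict.
The state is a dict: "clock": time; "qpos": joint angles; "qd": joint speeds; "joint_efforts": joint torques, N m; "position": TCP position; "tool_rot": TCP orientation; "force": force on the tool from outside, world axes, zero at the start; "moment": the same for the moment, N m; "grip_width": finger opening in m.
Only numpy, scipy, OpenCV 4.12 (cv2) and the standard library are available. Lean on these libraries where they do the work, as an engineer would, in place of code of your own. Each camera call takes 0.05 s, during which the arm holds its last target.

## Task

Flip open the red-tabbed toggle latch on the front of the wooden key box and lift the lid until it stands open by itself. Then draw the blue sunglasses case out of the letter rack and put it away in the key box: set it down gently, not dropped, right way up and flat on the felt in its fitted place between the four wooden corner blocks. Leave the lid standing open, and leave the jar, the shoehorn and the shoe tree where they are.

Things in the scene. Friction and masses are not known exactly. Their poses are not given: they have to be found in the camera images.
- keybox: Wooden key box, fixed: body 180 (x) x 236 (y) x 90 mm high, walls 8 mm, closed by a flat 18 mm lid (top 108 mm above the ledge). Origin: centre of its underside; the front with the latch faces its -x. Inside, a felt floor 24 mm above the ledge; at +y of a divider (36 to 42 mm from the middle) a narrow side with keys, at -y the fitted place for the sunglasses case.
- keybox_well (a point): Middle of the case's fitted place, on the felt (24 mm above the ledge, 37 mm to -y of the box's middle); axes as the box. It is 164 mm long (x, wall to wall) and 74 mm wide (y), between four corner blocks 60 mm high. Between front and rear blocks (26 mm either side in x) are finger gaps, open to 73 mm from this point in y, both ways. The case goes in with its length along x, either end first.
- latch_lever (a joint): Angle of the toggle latch's lever about the box's y: 0 = shut (hanging down along the front), grows as its tab swings outward (to the box's -x) and up; stop 2.6 rad. The first 0.44 rad go against the over-centre spring (1 to 3 N at the tab), then it moves easily. By 1.8 rad the sprung wire bail has jumped forward off the lid's keeper and the lid is free; the lever stays where it is left.
- latch_tab (a point): Middle of the red finger tab at the lever's end: 26 mm wide (box's y), 24 mm long, 7 mm thick. Shut, it is 21.5 mm in front of the box's front face, 38 mm above the ledge, pointing down and leaning 20 degrees outward. Free on both sides for a pinch across its width; the whole latch lies within 16 mm of its middle in y. It swings at 34 mm radius about latch_pivot and may turn between the fingers.
- latch_pivot (a point): Point on the lever's axis, in the middle of the latch, 14 mm in front of the box's front face and 71 mm above the ledge; axes as the box.
- lid (a joint): Angle of the lid about its hinge on the box's far (+x) rim: 0 = closed, growing as its front edge rises; stop at 1.75 rad. Lid mass about 0.4 kg. Let go below about 1.45 rad it falls shut, beyond it leans back on its stop and stays open.
- lid_knob (a point): Centre of the brass T-bar knob on the lid: a bar 14 mm thick and 34 mm long, lying along the box's y, its centre 20 mm above the lid's top face on a 10 mm thick neck, 25 mm behind the lid's front edge, in the middle of its width. Moves with the lid; pinched by its two end faces it can turn between the fingers as the lid swings.
- lid_hinge (a point): Point on the lid's hinge axis (along the box's y), at the middle of the box's far rim, 90 mm above the ledge, 155 mm in x behind the closed knob and 38 mm below its centre.
- case: Closed hard sunglasses case of blue plastic, 150 (x) x 58 (y) x 38 mm (z), about 0.13 kg, flat sides. Origin: centre of its underside; z up. It starts lying flat on the ledge, mostly inside a hole of the letter rack, its length along the hole, with 54 to 63 mm of it poking out of the rack's front.
- rack: Wooden letter rack, fixed: 165 (x) x 204 (y) x 60 mm high, two holes side by side, open at the front (its -x side), 90 mm wide and 52 mm high inside, no floor of its own. Origin: on the ledge under the middle of its front edge; the rack lies to +x of it. The case is in the hole at -y (middle 49 mm from the origin); the other holds post.
- jar: Bystander: closed white ceramic jar, 92 mm across, 133 mm high. Origin: centre of its underside.
- shoehorn: Bystander: steel spoon-shaped shoehorn lying on the ledge, 223 mm long, 44 mm wide, 13 mm high. Origin on the ledge near its middle, x along its length towards the spoon.
- shoetree: Bystander: orange silicone shoe tree lying on the ledge, 230 mm long (x), 66 mm wide, 66 mm high. Origin on the ledge near its middle.
Not all that is in view belongs to the job. What is meant by the case is not turquoise or yellow, and is the larger of those in its own colour.

How it is judged:
On the way, in this order (a step that is already met when the one before it is completed fails the run):
1. the latch lever is flipped over and the lid is still down (value of joint latch_lever above 1.8 rad and value of joint lid below 0.2 rad), for 0.2 s.
2. the lid stands open (value of joint lid above 1.45 rad), for 0.2 s.
At the end, for the whole second after the job is handed in: The lid stands open (more than 1.4 rad); the case lies at rest, right way up and flat (within 0.1 rad) on the felt of its place (within 14 mm of its middle lengthwise and crosswise, underside within 5 mm of the felt) (value of joint lid above 1.4 rad and x of case in the frame of keybox_well between -0.014 and 0.014 m and y of case in the frame of keybox_well between -0.014 and 0.014 m and z of case in the frame of keybox_well between -0.004 and 0.005 m and angle between case's own z axis and vertical below 0.1 rad and linear speed of case below 0.02 m/s); the robot touches nothing.
It fails at once if the case is dropped into the box (falls faster than 0.45 m/s inside it) (linear speed of case above 0.45 m/s and z of case in the frame of keybox below 0.085 m and x of case in the frame of keybox between -0.09 and 0.09 m and y of case in the frame of keybox between -0.118 and 0.118 m).
It fails at once if the jar is shifted or tipped (distance of jar from where it was at the start of the episode above 0.04 m or angle between jar's own z axis and vertical above 0.5 rad).
It fails at once if the shoehorn is shifted (distance of shoehorn from where it was at the start of the episode above 0.04 m).
It fails at once if the shoe tree is shifted (distance of shoetree from where it was at the start of the episode above 0.04 m).
It also fails if it takes over 67 s, if anything falls off the work surface, if the arm or the gripper's body presses on something with over 40 N, if the wrist force passes 120 N, or if a joint passes its speed limit or range.

## Working session

There is one attempt and no reset: what is moved stays moved. The work goes in short steps, Python scripts to look and compute and a tool call to move; the robot and the scene stay as the last step left them, time stands still between calls to the robot, and variables do not carry over. Pictures are saved under pics/ and viewed, and the job is handed in when it is done.

Besides the shell and the picture viewer there is one more tool, called after "Emit:" as name([rows], argument=value, ...), one row to a line, values as JSON. jog_arm: Moves the arm, as the interface text tells. Its arguments: {"type":"object","properties":{"increments":{"type":"array","items":{"type":"object","properties":{"wx":{"type":"number"},"wy":{"type":"number"},"wz":{"type":"number"},"x":{"type":"number"},"y":{"type":"number"},"z":{"type":"number"},"claw":{"type":"number"}}}},"squeeze":{"type":"number"}},"required":["increments"]}

```bash
ls; mkdir -p pics; python3 - <<'E'
from workcell import bot
import cv2
s=bot.observe(); print(s)
for n in("side","top"):
    f=bot.grab_frame(n); print(n,{k:v for k,v in f.items() if k!="pixels"})
    cv2.imwrite(f"pics/{n}0.png",f["pixels"][:,:,::-1])
E
```

```text
pics
{'clock': 0.0, 'qpos': array([ 1.08477   ,  0.52206322, -0.03635807,  1.59999128,  0.02117941,
        1.02110597, -0.11277468]), 'qd': array([ 0.00045642,  0.0011661 ,  0.00087666, -0.00026133,  0.00059009,
        0.00025844,  0.00128991]), 'joint_efforts': array([-4.71166531e-04, -9.27134156e+01,  1.97985157e+00, -3.69934201e+01,
        1.78230432e-02,  8.27598909e-03,  4.02804574e-06]), 'position': array([ 0.25231689, -0.57143431,  0.23070071]), 'tool_rot': array([ 3.14154093e+00,  1.18285545e-03, -1.15493916e+00]), 'force': array([-0.43602819,  0.07077812,  0.28871801]), 'moment': array([-0.04089137, -0.01878952,  0.02963991]), 'grip_width': 0.08526423267403509}
side {'fov_y': 50.74385975732613, 'cx': 316.29567333065734, 'cy': 196.80846829451087, 'k1': -0.04598059594665721, 'origin': array([-0.02393796,  0.59394495,  1.0952215 ]), 'orientation': array([-2.47360505, -0.01260823, -2.37867504])}
top {'fov_y': 42.70665499236188, 'cx': 325.5848291339592, 'cy': 204.12441800553304, 'k1': -0.025504182719657084, 'origin': array([ 0.26154626, -0.01372105,  1.58270072]), 'orientation': array([-2.95248313,  0.00563493, -1.56036843])}
```

View pics/side0.png

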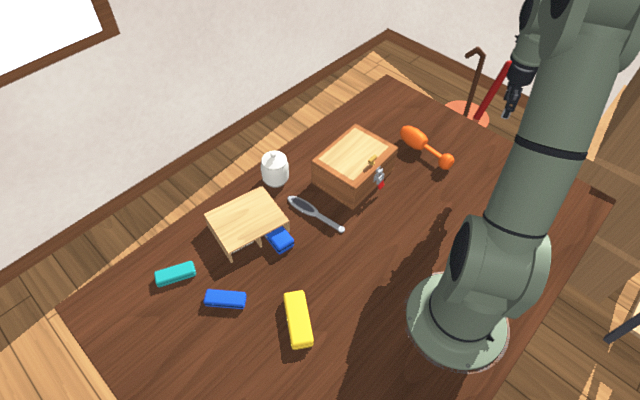

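View pics/top0.png

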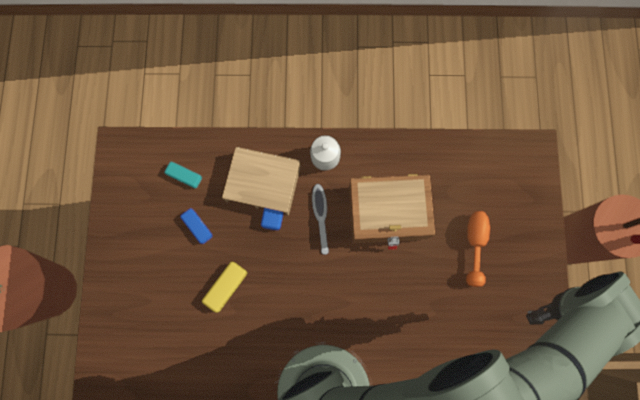

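The side picture shows these candidates for the case:
- Blue block poking out of the rack, at side (280,240) and top (272,218).
- Loose small blue block, at side (225,299) and top (196,226).
- Turquoise block, at side (175,274).
- Yellow block, at side (298,320).

By the description I choose the blue one in the rack. The box is at side (352,165), with the red tab at about (380,182). I'll check both in close crops.

```bash
cat > h.py <<'E'
import numpy as np, cv2, glob
from scipy.spatial.transform import Rotation as R
from workcell import bot
def grab(n,save=None):
    f=bot.grab_frame(n)
    if save: cv2.imwrite(f"pics/{save}.png",f["pixels"][:,:,::-1])
    return f
def K(f):
    fl=200/np.tan(np.radians(f["fov_y"])/2); return fl
def proj(f,P):
    P=np.atleast_2d(P); M=R.from_euler('xyz',f["orientation"]).as_matrix()
    c=(P-f["origin"])@M; s=c[:,:2]/c[:,2:]; r2=(s**2).sum(1,keepdims=True)
    return s*(1+f["k1"]*r2)*K(f)+[f["cx"],f["cy"]]
def ray(f,uv):
    d=(np.array(uv,float)-[f["cx"],f["cy"]])/K(f); s=d.copy()
    for _ in range(20): s=d/(1+f["k1"]*(s@s))
    v=R.from_euler('xyz',f["orientation"]).as_matrix()@np.array([*s,1]); return v/np.linalg.norm(v)
def atz(f,uv,z):
    v=ray(f,uv); o=f["origin"]; return o+v*(z-o[2])/v[2]
def crop(f,name,x0,y0,x1,y1,k):
    im=f["pixels"][y0:y1,x0:x1,::-1]; im=cv2.resize(im,None,fx=k,fy=k,interpolation=cv2.INTER_CUBIC)
    for x in range((x0//10+1)*10,x1,10):
        cv2.putText(im,str(x),((x-x0)*k,8),0,.3,(255,255,255),1); cv2.line(im,((x-x0)*k,10),((x-x0)*k,15),(255,255,255),1)
    for y in range((y0//10+1)*10,y1,10):
        cv2.putText(im,str(y),(0,(y-y0)*k+3),0,.3,(255,255,255),1)
    cv2.imwrite(f"pics/{name}.png",im)
def meas(T,row,cl=None): pass
E
python3 - <<'E'
from h import *
f=grab("side"); crop(f,"c_side_box",300,115,400,215,6); crop(f,"c_side_rack",195,180,315,265,6)
f=grab("top"); crop(f,"c_top_box",340,165,445,255,6); crop(f,"c_top_rack",215,140,310,240,6)
E
```

```text
(no output)
```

View pics/c_side_box.png

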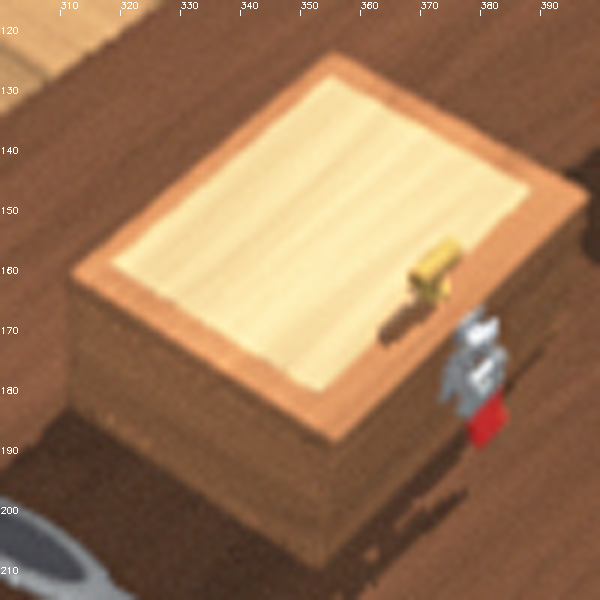

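View pics/c_side_rack.png

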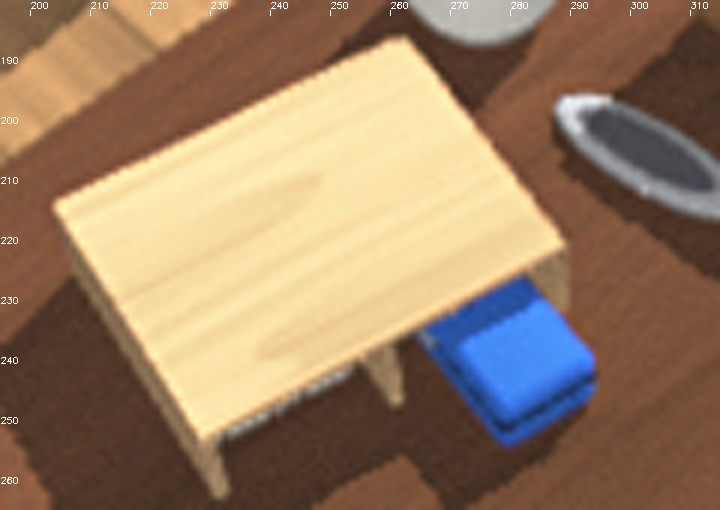

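View pics/c_top_box.png

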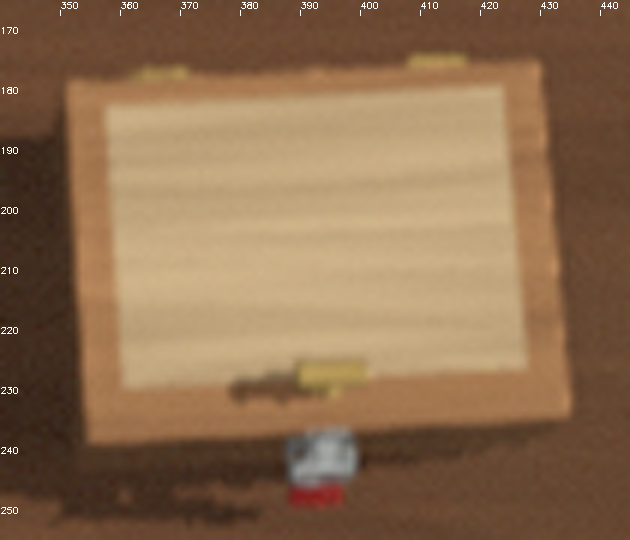

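View pics/c_top_rack.png

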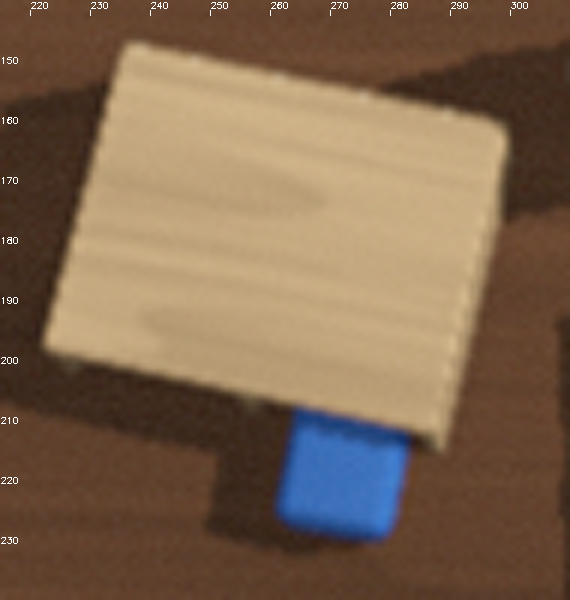

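```bash
cat > fit.py <<'E'
from h import *
from scipy.optimize import least_squares
T=grab("top");S=grab("side")
def pose(p,L): 
    c,s=np.cos(p[2]),np.sin(p[2]); L=np.array(L,float)
    return np.c_[p[0]+c*L[:,0]-s*L[:,1],p[1]+s*L[:,0]+c*L[:,1],L[:,2]]
def fit(name,obs,p0):
    r=least_squares(lambda p:np.concatenate([(proj(f,pose(p,L))-np.array(uv)).ravel() for f,L,uv in obs]),p0,loss='soft_l1')
    print(name,r.x.round(4),np.degrees(r.x[2]).round(2),r.cost.round(2))
    for f,L,uv in obs: print((proj(f,pose(r.x,L))-np.array(uv)).round(1).tolist())
    return r.x
bl=[[-.09,.118,.108],[-.09,-.118,.108],[.09,-.118,.108],[.09,.118,.108]]
b=fit("box",[(T,bl,[(353.5,239),(434,234.5),(429,175.5),(350.5,178)]),(S,bl+[[-.09,.118,0]],[(355.5,188.5),(397.5,147.5),(355,124),(312,160),(353.5,209.5)])],[.6,-.2,0])
rl=[[0,.102,.06],[0,-.102,.06],[.165,-.102,.06],[.165,.102,.06]]
r=fit("rack",[(T,rl,[(222,198),(288,213.5),(297.5,160.5),(236,147)]),(S,rl,[(228.5,252),(289,221),(260,187),(204,214)])],[.6,.2,0])
for uv in [(264.5,210),(261.5,227),(282,213),(279,229.5)]: print(uv,atz(T,uv,.038).round(4))
for uv in [(261.5,228),(279,230)]: print(uv,atz(T,uv,.038).round(4))
def w(p,L): return pose(p,[L])[0].round(4)
print("tab",w(b,[-.1115,0,.038]),"pivot",w(b,[-.104,0,.071]),"knob",w(b,[-.065,0,.128]),"well",w(b,[0,-.037,.024]))
print("tab px",proj(S,w(b,[-.1115,0,.038])),proj(T,w(b,[-.1115,0,.038])),"knob",proj(S,w(b,[-.065,0,.128])),proj(T,w(b,[-.065,0,.128])))
E
python3 fit.py
```

```text
box [ 0.5384 -0.1965  0.0573] 3.28 2.98
[[-0.2, -0.1], [0.5, 0.5], [0.3, -0.6], [-0.6, 0.6]]
[[0.1, 0.1], [1.1, -0.5], [0.2, -1.3], [-1.2, 0.1], [-0.7, 0.3]]
rack [ 0.5477  0.2148 -0.2072] -11.87 6.02
[[-0.4, 0.1], [-1.2, -1.2], [1.6, 0.3], [-0.9, 0.2]]
[[-0.0, 1.2], [0.6, -0.8], [2.0, -1.9], [-0.5, -0.1]]
(264.5, 210) [0.537  0.1855 0.038 ]
(261.5, 227) [0.4842 0.1929 0.038 ]
(282, 213) [0.5281 0.1314 0.038 ]
(279, 229.5) [0.477  0.1392 0.038 ]
(261.5, 228) [0.4811 0.1928 0.038 ]
(279, 230) [0.4755 0.1392 0.038 ]
tab [ 0.4271 -0.2029  0.038 ] pivot [ 0.4346 -0.2025  0.071 ] knob [ 0.4735 -0.2003  0.128 ] well [ 0.5405 -0.2335  0.024 ]
tab px [[380.69905001 184.51721192]] [[391.55524995 246.93226109]] knob [[372.39355968 158.78146763]] [[394.22904764 227.47495896]]
```

The fit agrees with what the pictures show. The predicted tab at side (380.7,184.5) and top (391.6,247) matches the red tab, and the predicted knob also lands on the brass bar. The case in the rack hole at -y is confirmed. Next is the approach to the latch.

```bash
cat >> h.py <<'E'
B=np.array([.5384,-.1965,.0573])
def bw(x,y,z): c,s=np.cos(B[2]),np.sin(B[2]); return np.array([B[0]+c*x-s*y,B[1]+s*x+c*y,z])
def Rt(alpha,yaw=B[2]):
    "tool leaning: alpha deg, tool z towards +x; tool x = -y of yaw frame"
    a=np.radians(alpha); Z=R.from_euler('z',yaw).as_matrix()
    z=Z@[np.sin(a),0,-np.cos(a)]; x=Z@[0,-1,0]; return np.c_[x,np.cross(z,x),z]
def rows(targets,ref=None):
    s=bot.observe(); p0=s["position"]; R0=R.from_euler('xyz',s["tool_rot"]).as_matrix()
    for p,Rm in targets:
        d=R0.T@(np.asarray(p)-p0)*100; w=np.degrees(R.from_matrix(R0.T@Rm).as_rotvec())
        print("xyz",d.round(2).tolist(),"w",w.round(1).tolist())
def st():
    s=bot.observe(); print(s["clock"],s["position"].round(4),"z",R.from_euler('xyz',s["tool_rot"]).as_matrix()[:,2].round(3),"F",s["force"].round(2),"w",round(s["grip_width"],4),"q",s["qpos"].round(2))
E
python3 - <<'E'
from h import *
st()
Rm=Rt(30); tab=bw(-.1115,0,.038); t=tab+.014*Rm[:,2]
rows([(t-.10*Rm[:,2]+[0,0,.05],Rm),(t-.06*Rm[:,2],Rm),(t,Rm)])
E
```

```text
0.3 [ 0.2524 -0.5717  0.2311] z [-0.  0. -1.] F [-0.    0.59 -0.48] w 0.0852 q [ 1.08  0.52 -0.04  1.6   0.02  1.02 -0.11]
xyz [-28.19, -26.85, 6.87] w [29.7, 5.4, 20.1]
xyz [-27.48, -28.72, 15.34] w [29.7, 5.4, 20.1]
xyz [-26.43, -31.53, 20.53] w [29.7, 5.4, 20.1]
```

Emit:
jog_arm([
  {"x":-5,"y":-4.8,"z":0,"wx":5,"wy":1,"wz":3.5},
  {"x":-10,"y":-9.6,"z":0,"wx":10,"wy":2,"wz":7},
  {"x":-15,"y":-14.5,"z":1,"wx":15,"wy":2.7,"wz":10},
  {"x":-20,"y":-19,"z":2,"wx":20,"wy":3.6,"wz":13.5},
  {"x":-24,"y":-23,"z":4,"wx":25,"wy":4.5,"wz":17},
  {"x":-28.2,"y":-26.9,"z":6.9,"wx":29.7,"wy":5.4,"wz":20.1},
  {"x":-28.2,"y":-26.9,"z":6.9,"wx":29.7,"wy":5.4,"wz":20.1},
  {"x":-28.2,"y":-26.9,"z":6.9,"wx":29.7,"wy":5.4,"wz":20.1},
])

```text
schema error: expected keys wx, wy, wz, x, y, z, claw
```

```bash
cat > a.py <<'E'
from h import *
st()
Rm=Rt(30); tab=bw(-.1115,0,.038); t=tab+.014*Rm[:,2]
rows([(t-.10*Rm[:,2]+[0,0,.05],Rm),(t-.06*Rm[:,2],Rm),(t,Rm)])
E
python3 a.py
```

```text
0.3 [ 0.2524 -0.5717  0.2311] z [-0.  0. -1.] F [-0.    0.59 -0.48] w 0.0852 q [ 1.08  0.52 -0.04  1.6   0.02  1.02 -0.11]
xyz [-28.19, -26.85, 6.87] w [29.7, 5.4, 20.1]
xyz [-27.48, -28.72, 15.34] w [29.7, 5.4, 20.1]
xyz [-26.43, -31.53, 20.53] w [29.7, 5.4, 20.1]
```

All keys are required, so I'm adding claw to every row.

Emit:
jog_arm([
  {"x":-5,"y":-4.8,"z":0,"wx":5,"wy":1,"wz":3.5,"claw":100},
  {"x":-10,"y":-9.6,"z":0,"wx":10,"wy":2,"wz":7,"claw":100},
  {"x":-15,"y":-14.5,"z":1,"wx":15,"wy":2.7,"wz":10,"claw":100},
  {"x":-20,"y":-19,"z":2,"wx":20,"wy":3.6,"wz":13.5,"claw":100},
  {"x":-24,"y":-23,"z":4,"wx":25,"wy":4.5,"wz":17,"claw":100},
  {"x":-28.2,"y":-26.9,"z":6.9,"wx":29.7,"wy":5.4,"wz":20.1,"claw":100},
  {"x":-28.2,"y":-26.9,"z":6.9,"wx":29.7,"wy":5.4,"wz":20.1,"claw":100},
  {"x":-28.2,"y":-26.9,"z":6.9,"wx":29.7,"wy":5.4,"wz":20.1,"claw":100},
])

```text
clock: 1.3
position: [0.3854, -0.2077, 0.1685]
tool_rot: [-2.625, 0.005, -1.506]
force: [-1.2, -10.2, -3.7]
grip_width: 0.0851
```

```bash
python3 a.py
```

```text
1.3 [ 0.3854 -0.2077  0.1685] z [ 0.492  0.036 -0.87 ] F [ -1.18 -10.24  -3.73] w 0.0851 q [ 1.07  0.28 -0.56  2.43 -1.26  0.16  0.28]
xyz [-0.24, 0.4, 0.47] w [0.4, 0.4, 0.2]
xyz [-0.18, 2.84, 8.82] w [0.4, 0.4, 0.2]
xyz [-0.13, 2.79, 14.82] w [0.4, 0.4, 0.2]
```

```bash
sed -i 's/Rt(30)/Rt(25)/' a.py; python3 a.py
```

```text
1.3 [ 0.3854 -0.2077  0.1685] z [ 0.492  0.036 -0.87 ] F [ -1.18 -10.24  -3.73] w 0.0851 q [ 1.07  0.28 -0.56  2.43 -1.26  0.16  0.28]
xyz [-0.23, -0.35, 0.5] w [-4.6, 0.4, 0.2]
xyz [-0.18, 2.43, 8.83] w [-4.6, 0.4, 0.2]
xyz [-0.13, 2.91, 14.81] w [-4.6, 0.4, 0.2]
```

Emit:
jog_arm([
  {"x":-0.2,"y":1.2,"z":3,"wx":-2,"wy":0.4,"wz":0.2,"claw":100},
  {"x":-0.2,"y":2.4,"z":6,"wx":-4.6,"wy":0.4,"wz":0.2,"claw":100},
  {"x":-0.2,"y":2.4,"z":8.8,"wx":-4.6,"wy":0.4,"wz":0.2,"claw":100},
  {"x":-0.2,"y":2.4,"z":8.8,"wx":-4.6,"wy":0.4,"wz":0.2,"claw":100},
])

```text
clock: 1.8
position: [0.4142, -0.2171, 0.1069]
tool_rot: [-2.739, 0.028, -1.499]
force: [-0.5, -0.8, 0.1]
grip_width: 0.0854
```

```bash
python3 a.py; python3 - <<'E'
from h import *
f=grab("side","s1"); crop(f,"s1c",300,110,420,210,6)
E
```

```text
1.8 [ 0.4142 -0.2171  0.1069] z [ 0.389  0.054 -0.92 ] F [-0.49 -0.8   0.06] w 0.0854 q [ 0.7   0.43 -0.21  2.35 -1.26  0.16  0.25]
xyz [-1.54, -0.23, -6.27] w [1.9, 1.8, 0.1]
xyz [-1.28, 1.59, 2.32] w [1.9, 1.8, 0.1]
xyz [-1.09, 1.39, 8.32] w [1.9, 1.8, 0.1]
```

View pics/s1.png

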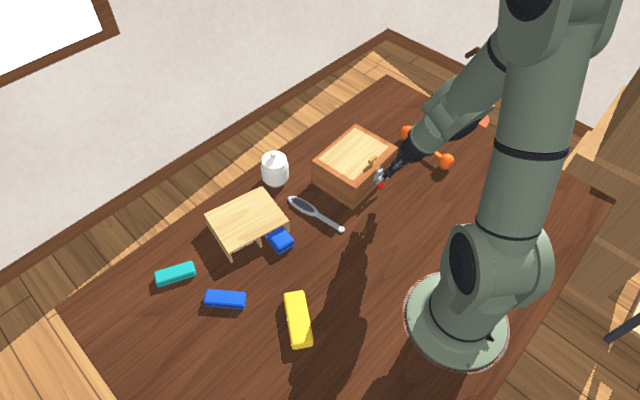

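```bash
sed -i 's/Rt(25)/Rt(23)/' a.py; python3 a.py
```

```text
1.85 [ 0.4133 -0.2172  0.1074] z [ 0.389  0.053 -0.92 ] F [-0.5  -0.3  -0.07] w 0.0851 q [ 0.7   0.43 -0.22  2.35 -1.26  0.16  0.25]
xyz [-1.54, -0.59, -6.2] w [-0.1, 1.8, 0.1]
xyz [-1.28, 1.37, 2.4] w [-0.1, 1.8, 0.1]
xyz [-1.09, 1.38, 8.4] w [-0.1, 1.8, 0.1]
```

Emit:
jog_arm([
  {"x":-1.3,"y":1.4,"z":1,"wx":0,"wy":1.8,"wz":0,"claw":100},
  {"x":-1.3,"y":1.4,"z":2.4,"wx":0,"wy":1.8,"wz":0,"claw":100},
  {"x":-1.3,"y":1.4,"z":2.4,"wx":0,"wy":1.8,"wz":0,"claw":100},
  {"x":-1.3,"y":1.4,"z":2.4,"wx":0,"wy":1.8,"wz":0,"claw":100},
])

```text
clock: 2.35
position: [0.4138, -0.214, 0.1012]
tool_rot: [-2.764, 0.02, -1.504]
force: [-0.4, -0.1, 0.2]
grip_width: 0.0855
```

```bash
python3 a.py
```

```text
2.35 [ 0.4138 -0.214   0.1012] z [ 0.366  0.043 -0.93 ] F [-0.39 -0.15  0.16] w 0.0855 q [ 0.62  0.43 -0.14  2.35 -1.26  0.16  0.22]
xyz [-1.18, -0.6, -6.83] w [1.4, 1.2, 0.1]
xyz [-1.0, 1.14, 1.81] w [1.4, 1.2, 0.1]
xyz [-0.87, 1.0, 7.81] w [1.4, 1.2, 0.1]
```

```bash
cat > kin.py <<'E'
from h import *
from scipy.optimize import least_squares
import itertools
s=bot.observe()
D=[([1.08477,.52206322,-.03635807,1.59999128,.02117941,1.02110597,-.11277468],[.25231689,-.57143431,.23070071],[3.14154093,.00118,-1.15493916]),
([1.07,.28,-.56,2.43,-1.26,.16,.28],[.3854,-.2077,.1685],[-2.625,.005,-1.506]),
([.70,.43,-.21,2.35,-1.26,.16,.25],[.4142,-.2171,.1069],[-2.739,.028,-1.499]),
(s["qpos"],s["position"],s["tool_rot"])]
def rots(q,sg,c):
    A=lambda ax,t:R.from_euler(ax,t).as_matrix()
    out=[];M=np.eye(3)
    for i,ax in enumerate("zyzyzyz"):
        M=M@A(ax,sg[i]*q[i]); out.append(M)
    return out,M@A('z',c)
best=[]
for sg in itertools.product([1,-1],repeat=7):
  for c in (0,np.pi/2,np.pi,-np.pi/2):
    e=[np.linalg.norm((R.from_matrix(rots(q,sg,c)[1]).inv()*R.from_euler('xyz',o)).as_rotvec()) for q,p,o in D]
    best.append((max(e),sg,c))
best.sort(key=lambda t:t[0]); print(*best[:3],sep="\n")
E
python3 kin.py
```

```text
(np.float64(0.004817756660319391), (-1, 1, -1, 1, -1, 1, -1), 3.141592653589793)
(np.float64(0.5563927154022731), (-1, 1, -1, 1, -1, 1, 1), 3.141592653589793)
(np.float64(0.6581340442945194), (1, 1, 1, 1, -1, 1, -1), -1.5707963267948966)
```

```bash
cat >> kin.py <<'E'
sg=best[0][1];c=best[0][2]
def fk(q,L):
    o,Re=rots(q,sg,c)
    p=np.array([0,0,L[0]])+o[2]@[L[4],0,L[1]]+o[4]@[L[5],0,L[2]]+o[6]@[0,0,L[3]]+o[5]@[L[6],0,0]
    return p,Re
W=[10,1,1,3]
for free in ([0,1,2,3],[0,1,2,3,4,5,6]):
    def res(x):
        L=np.zeros(7);L[free]=x
        return np.concatenate([(fk(q,L)[0]-p)*w for (q,p,o),w in zip(D,W)]+[0.002*(L[4:])])
    r=least_squares(res,np.r_[.35,.4,.4,.25,np.zeros(len(free)-4)]); L=np.zeros(7);L[free]=r.x
    print(L.round(4),[((fk(q,L)[0]-p)*1000).round(1).tolist() for q,p,o in D])
E
python3 kin.py
```

```text
(np.float64(0.004817756660319391), (-1, 1, -1, 1, -1, 1, -1), 3.141592653589793)
(np.float64(0.5563927154022731), (-1, 1, -1, 1, -1, 1, 1), 3.141592653589793)
(np.float64(0.6581340442945194), (1, 1, 1, 1, -1, 1, -1), -1.5707963267948966)
[-0.0749  0.7253  0.3077  0.1664  0.      0.      0.    ] [[48.8, 25.5, -4.4], [-65.9, 2.7, 38.0], [-9.5, -1.5, 38.4], [-0.3, 9.2, 40.3]]
[ 1.1754  2.9319  0.9299  4.2385 -2.8866  0.2326 -0.997 ] [[8.7, 5.1, -0.0], [-68.1, 135.2, -143.8], [26.9, -7.3, 14.8], [9.7, -14.0, 14.4]]
```

```bash
cat >> h.py <<'E'
import json
def log():
    s=bot.observe()
    open("log.jsonl","a").write(json.dumps([s["qpos"].tolist(),s["position"].tolist(),s["tool_rot"].tolist()])+"\n")
E
python3 - <<'E'
from h import *
log()
Rm=Rt(0); tab=bw(-.1115,0,.038)
rows([(tab+[0.02,0,.16],Rt(0)),(tab+[0.02,0,.16],Rt(15))])
E
```

```text
xyz [-1.08, -6.72, -7.73] w [-21.6, 1.2, 0.3]
xyz [-1.08, -6.72, -7.73] w [-6.6, 1.2, 0.1]
```

Emit:
jog_arm([
  {"x":-0.5,"y":-2,"z":-4,"wx":-7,"wy":0.6,"wz":0,"claw":100},
  {"x":-1,"y":-5,"z":-7,"wx":-14,"wy":1.2,"wz":0.3,"claw":100},
  {"x":-1.1,"y":-6.7,"z":-7.7,"wx":-21.6,"wy":1.2,"wz":0.3,"claw":100},
  {"x":-1.1,"y":-6.7,"z":-7.7,"wx":-21.6,"wy":1.2,"wz":0.3,"claw":100},
])

```text
clock: 2.85
position: [0.4497, -0.1962, 0.1711]
tool_rot: [-2.966, 0.053, -1.48]
force: [0.8, 1.3, -0.9]
grip_width: 0.0855
```

```bash
python3 -c "
from h import *
log();st()
tab=bw(-.1115,0,.038)
rows([(tab+[0.0,0,.10],Rt(0)),(tab+[0.0,0,.10],Rt(12)),(tab+[0.0,0,.06],Rt(20))])
"
```

```text
2.85 [ 0.4497 -0.1962  0.1711] z [ 0.169  0.068 -0.983] F [ 0.8   1.32 -0.92] w 0.0855 q [-0.05  0.4   0.54  2.13 -0.59  0.63 -0.56]
xyz [0.63, 2.85, 2.83] w [-10.0, 3.2, 1.7]
xyz [0.63, 2.85, 2.83] w [2.0, 3.4, 1.3]
xyz [0.85, 3.55, 6.76] w [10.0, 3.5, 1.1]
```

Emit:
jog_arm([
  {"x":0.6,"y":2.8,"z":2.8,"wx":-10,"wy":3.2,"wz":1.7,"claw":100},
  {"x":0.6,"y":2.8,"z":2.8,"wx":-10,"wy":3.2,"wz":1.7,"claw":100},
  {"x":0.6,"y":2.8,"z":2.8,"wx":-10,"wy":3.2,"wz":1.7,"claw":100},
])

```text
clock: 3.22
position: [0.4273, -0.2026, 0.1386]
tool_rot: [-3.139, 0.002, -1.514]
force: [-0.7, -0.6, 0.4]
grip_width: 0.0857
```

```bash
python3 -c "
from h import *
log();st()
tab=bw(-.1115,0,.038)
rows([(tab+[0.0,0,.10],Rt(12)),(tab+[0.0,0,.06],Rt(20))])
"
```

```text
3.225 [ 0.4273 -0.2026  0.1386] z [ 0.002  0.002 -1.   ] F [-0.69 -0.57  0.4 ] w 0.0857 q [-0.15  0.5   0.62  2.1  -0.47  0.68 -0.72]
xyz [0.03, 0.03, 0.06] w [11.9, 0.1, -0.0]
xyz [0.04, 0.04, 4.06] w [19.9, 0.1, -0.1]
```

Vertical is reached precisely. Now I'll tilt in place and log.

Emit:
jog_arm([
  {"x":0,"y":0,"z":0,"wx":6,"wy":0,"wz":0,"claw":100},
  {"x":0,"y":0,"z":0,"wx":12,"wy":0,"wz":0,"claw":100},
  {"x":0,"y":0,"z":0,"wx":12,"wy":0,"wz":0,"claw":100},
])

```text
clock: 3.6
position: [0.4257, -0.2041, 0.14]
tool_rot: [-2.925, 0.004, -1.519]
force: [0.1, 0.4, 0.6]
grip_width: 0.0854
```

```bash
python3 -c "
from h import *
log();st()
tab=bw(-.1115,0,.038)
rows([(tab+[0.0,0,.10],Rt(20)),(tab+[0.0,0,.06],Rt(20))])
"; cat > kin2.py <<'E'
from h import *
from scipy.optimize import least_squares
D=[([1.08477,.52206322,-.03635807,1.59999128,.02117941,1.02110597,-.11277468],[.25231689,-.57143431,.23070071],[3.14154093,.00118,-1.15493916])]+[json.loads(l) for l in open("log.jsonl")]
sg=(-1,1,-1,1,-1,1,-1)
def rots(q):
    out=[];M=R.identity()
    for i,ax in enumerate("zyzyzyz"):
        M=M*R.from_euler(ax,sg[i]*q[i]); out.append(M.as_matrix())
    return out,(M*R.from_euler('z',np.pi)).as_matrix()
# position linear in offsets: one vector in each of frames 0..6
rowsA=[];b=[]
for q,p,o in D:
    m,Re=rots(q); print("rot err",np.linalg.norm(R.from_matrix(Re.T@R.from_euler('xyz',o).as_matrix()).as_rotvec()).round(4))
    A=np.zeros((3,0))
    A=np.c_[[0,0,1],m[0][:,0],m[2],m[4],m[5][:,:2],m[6][:,2]]
    rowsA.append(A);b.append(p)
A=np.vstack(rowsA);b=np.concatenate(b)
lam=1e-4
x=np.linalg.solve(A.T@A+lam*np.eye(A.shape[1]),A.T@b)
print(x.round(3)); print((A@x-b).reshape(-1,3).round(4))
print(np.linalg.svd(A)[1].round(3))
E
python3 kin2.py
```

```text
3.6 [ 0.4257 -0.2041  0.14  ] z [ 0.214  0.015 -0.977] F [0.08 0.43 0.64] w 0.0854 q [ 0.04  0.39  0.44  2.24 -0.68  0.43 -0.48]
xyz [-0.11, -0.1, 0.22] w [7.6, 0.1, -0.4]
xyz [-0.1, 0.76, 4.13] w [7.6, 0.1, -0.4]
rot err 0.0
rot err 0.0
rot err 0.0
rot err 0.0
rot err 0.0
[ 0.357  0.035  0.03  -0.036  0.452 -0.006 -0.011  0.386 -0.006 -0.011
  0.309]
[[ 0.0034 -0.0016 -0.0038]
 [ 0.0001 -0.0001 -0.004 ]
 [-0.001   0.0004  0.0002]
 [-0.0037  0.0011  0.006 ]
 [ 0.0014  0.0001  0.0016]]
[4.43  4.356 3.782 0.957 0.836 0.509 0.436 0.137 0.093 0.045 0.   ]
```

```bash
cat >> kin2.py <<'E'
print("---")
for sel in ([0,1,2,3],[0,1,2,3,4],[0,1,2,3,5],[0,1,2,3,4,5,6],[0,1,2,3,7,8]):
    rr=[]
    for q,p,o in D:
        m,_=rots(q); rr.append(np.c_[[0,0,1],m[2][:,2],m[4][:,2],m[6][:,2],m[2][:,0],m[4][:,0],m[5][:,0],m[2][:,1],m[4][:,1]][:,sel])
    A=np.vstack(rr); x=np.linalg.lstsq(A,b,rcond=None)[0]; print(sel,x.round(4),np.abs(A@x-b).max().round(4))
E
python3 kin2.py | sed -n '/---/,$p'
```

```text
---
[0, 1, 2, 3] [0.3375 0.4609 0.4893 0.2239] 0.0652
[0, 1, 2, 3, 4] [0.2816 0.3742 0.376  0.1236 0.1298] 0.0531
[0, 1, 2, 3, 5] [ 0.3726  0.4467  0.4214  0.3339 -0.0624] 0.0491
[0, 1, 2, 3, 4, 5, 6] [ 0.4171  0.4088  0.3882  0.3353  0.0221 -0.0126 -0.056 ] 0.0508
[0, 1, 2, 3, 7, 8] [ 0.3157  0.5292  0.4281  0.3199 -0.0589  0.0037] 0.0068
```

```bash
cat >> kin2.py <<'E'
print("===")
rr=[]
def cols(q):
    m,_=rots(q); return np.c_[[0,0,1],m[0][:,0],m[0][:,1],m[2][:,2],m[2][:,1],m[4][:,2],m[4][:,1],m[6][:,2]]
A=np.vstack([cols(q) for q,p,o in D]); x=np.linalg.lstsq(A,b,rcond=None)[0]; print(x.round(4),np.abs(A@x-b).max().round(4))
X0=np.array([.317,.081,-.1925,.4,.1685,.4,-.1363,.3])
for s1 in(1,-1):
  Y=X0*[1,1,s1,1,s1,1,s1,0]; r=b-A@Y; t=A[:,7]@r/(A[:,7]@A[:,7]); print(s1,t,np.abs(r-A[:,7]*t).max())
E
python3 kin2.py | sed -n '/===/,$p'
```

```text
===
[ 3.203e-01  0.000e+00 -2.130e-02  5.297e-01 -3.750e-02  4.207e-01
 -4.000e-04  3.279e-01] 0.0
1 0.19287925639916367 0.1625728848779754
-1 0.23573836845263313 0.20385538619211058
```

```bash
cat > ik.py <<'E'
from h import *
from scipy.optimize import least_squares
LK=np.array([.3203,0,-.0213,.5297,-.0375,.4207,-.0004,.3279]); sg=(-1,1,-1,1,-1,1,-1)
lo=np.array([-2.91,-.3,-1.5,.17,-1.26,.16,-2.52]);hi=np.array([2.91,2.13,1.42,2.43,4.41,1.93,2.52])
def fk(q):
    M=np.eye(3);m=[]
    for i in range(7):
        c,s=np.cos(sg[i]*q[i]),np.sin(sg[i]*q[i])
        M=M@(np.array([[c,-s,0],[s,c,0],[0,0,1]]) if i%2==0 else np.array([[c,0,s],[0,1,0],[-s,0,c]])); m.append(M)
    p=np.array([0,0,LK[0]])+m[0][:,1]*LK[2]+m[2][:,2]*LK[3]+m[2][:,1]*LK[4]+m[4][:,2]*LK[5]+m[4][:,1]*LK[6]+m[6][:,2]*LK[7]
    return p,m[6]*[-1,-1,1]
def ik(p,Rm,q0,w=1e-3):
    def f(q):
        a,b=fk(q); return np.r_[(a-p)*10,R.from_matrix(b.T@Rm).as_rotvec()*3,w*(q-q0)]
    r=least_squares(f,np.clip(q0,lo+1e-3,hi-1e-3),bounds=(lo,hi)); a,b=fk(r.x)
    return r.x,np.linalg.norm(a-p)*1000,np.degrees(np.linalg.norm(R.from_matrix(b.T@Rm).as_rotvec()))
E
cat > s.py <<'E'
from ik import *
q0=bot.observe()["qpos"]; rng=np.random.default_rng(0)
tab=bw(-.1115,0,.038)
seeds=[q0]+[rng.uniform(lo,hi) for _ in range(12)]
for al in (12,16,20,25,30,40):
    Rm=Rt(al); best=[]
    for s in seeds:
        q,e,w=ik(tab+.014*Rm[:,2],Rm,s)
        if e<1 and w<.5: best.append(q)
    best.sort(key=lambda q:np.linalg.norm(q-q0))
    print(al,len(best),*[b.round(2) for b in best[:3]],sep="\n ")
E
python3 s.py
```

```text
12
 9
 [ 0.29  0.62  0.11  2.27 -1.22  0.16  0.07]
 [ 0.29  0.62  0.11  2.27 -1.22  0.16  0.07]
 [ 0.29  0.62  0.11  2.27 -1.22  0.16  0.07]
16
 5
 [ 1.15  0.83 -0.99  2.28  1.53  0.53 -2.52]
 [ 1.15  0.83 -0.99  2.28  1.53  0.53 -2.52]
 [ 1.31  1.04 -1.28  2.27  1.56  0.84 -2.47]
20
 6
 [ 1.38  1.13 -1.35  2.31  1.68  0.89 -2.52]
 [ 1.38  1.13 -1.35  2.31  1.68  0.89 -2.52]
 [ 1.4   1.18 -1.4   2.31  1.68  0.96 -2.5 ]
25
 8
 [ 1.47  1.29 -1.48  2.36  1.8   1.03 -2.52]
 [ 1.47  1.29 -1.48  2.36  1.8   1.03 -2.52]
 [ 1.47  1.31 -1.5   2.36  1.79  1.06 -2.51]
30
 3
 [ 0.86  0.71 -0.46  2.43  3.16  0.38  2.18]
 [ 0.86  0.71 -0.46  2.43  3.16  0.38  2.18]
 [ 1.    0.75 -0.63  2.42  2.85  0.38  2.52]
40
 0
```

```bash
cat > s2.py <<'E'
from ik import *
q0=bot.observe()["qpos"]; rng=np.random.default_rng(1)
tab=bw(-.1115,0,.038); piv=bw(-.104,0,.071)
seeds=[q0]+[rng.uniform(lo,hi) for _ in range(15)]
for flip in (0,1):
  for al in (20,25,30,35,40,50,60):
    Rm=Rt(al)*([-1,-1,1] if flip else [1,1,1]); best=[]
    for s in seeds:
        q,e,w=ik(tab+.014*Rm[:,2],Rm,s)
        if e<1 and w<.5: best.append((min((q-lo).min(),(hi-q).min()),q))
    best.sort(key=lambda t:-t[0])
    print(flip,al,len(best),*[(round(m,2),b.round(2).tolist()) for m,b in best[:2]],sep="\n ")
E
python3 s2.py
```

```text
0
 20
 7
 (np.float64(0.04), [-0.37, 1.4, 1.35, 2.39, 4.37, 1.47, 0.55])
 (np.float64(0.04), [-0.36, 1.33, 1.3, 2.39, 4.37, 1.39, 0.57])
0
 25
 11
 (np.float64(0.05), [0.85, 0.68, -0.49, 2.38, 2.85, 0.25, 2.44])
 (np.float64(0.04), [0.76, 0.66, -0.38, 2.39, 3.11, 0.25, 2.16])
0
 30
 9
 (np.float64(0.0), [0.95, 0.73, -0.57, 2.43, 2.96, 0.37, 2.4])
 (np.float64(0.0), [0.86, 0.71, -0.46, 2.43, 3.16, 0.38, 2.18])
0
 35
 0
0
 40
 0
0
 50
 0
0
 60
 0
1
 20
 11
 (np.float64(0.11), [1.3, 0.97, -1.19, 2.32, 1.69, 0.69, 0.56])
 (np.float64(0.11), [1.23, 0.89, -1.06, 2.32, 1.71, 0.57, 0.5])
1
 25
 10
 (np.float64(0.07), [1.37, 1.04, -1.24, 2.36, 1.86, 0.72, 0.46])
 (np.float64(0.07), [1.34, 1.0, -1.19, 2.36, 1.88, 0.66, 0.42])
1
 30
 10
 (np.float64(0.02), [1.46, 1.19, -1.34, 2.41, 1.98, 0.83, 0.46])
 (np.float64(0.02), [1.45, 1.17, -1.33, 2.41, 1.99, 0.81, 0.44])
1
 35
 0
1
 40
 0
1
 50
 0
1
 60
 0
```

```bash
cat > s3.py <<'E'
from ik import *
q=bot.observe()["qpos"]; tab=bw(-.1115,0,.038)
A=tab+[0,0,.16]
def step(p,Rm,n):
    global q
    q,e,w=ik(p,Rm,q,w=1e-2); print(n,round(e,1),round(w,1),q.round(2).tolist())
step(A,Rt(0),"up")
for a in range(15,181,15): step(A,Rt(0)@R.from_euler('z',-a,degrees=True).as_matrix(),a)
F=np.array([-1,-1,1])
for al in (5,10,15,20,24): step(A+[-.02,0,-al*.003],Rt(al)*F,"tilt%d"%al)
Rm=Rt(24)*F; t=tab+.014*Rm[:,2]
step(t-.06*Rm[:,2],Rm,"pre"); step(t,Rm,"at")
piv=bw(-.104,0,.071); b=np.array([np.cos(B[2]),np.sin(B[2]),0])
for th in np.arange(0,2.4,.3):
    ph=.2236+th; c=piv-.034*np.sin(ph)*b-[0,0,.034*np.cos(ph)]
    step(c+.014*Rm[:,2],Rm,"th%.1f"%th)
E
python3 s3.py
```

```text
up 0.0 0.0 [-0.2, 0.4, 0.68, 2.05, -0.34, 0.81, -0.84]
15 0.0 0.0 [-0.15, 0.38, 0.61, 2.05, -0.3, 0.8, -0.62]
30 0.0 0.0 [-0.1, 0.37, 0.54, 2.04, -0.26, 0.79, -0.4]
45 0.0 0.0 [-0.05, 0.36, 0.47, 2.04, -0.23, 0.79, -0.18]
60 0.0 0.0 [-0.0, 0.35, 0.41, 2.04, -0.19, 0.79, 0.05]
75 0.0 0.0 [0.05, 0.34, 0.34, 2.04, -0.16, 0.79, 0.28]
90 0.0 0.0 [0.09, 0.34, 0.28, 2.04, -0.13, 0.79, 0.51]
105 0.0 0.0 [0.14, 0.33, 0.22, 2.03, -0.1, 0.79, 0.74]
120 0.0 0.0 [0.19, 0.33, 0.16, 2.03, -0.07, 0.79, 0.97]
135 0.0 0.0 [0.24, 0.33, 0.1, 2.03, -0.05, 0.79, 1.21]
150 0.0 0.0 [0.29, 0.33, 0.04, 2.03, -0.02, 0.79, 1.44]
165 0.0 0.0 [0.33, 0.33, -0.02, 2.02, 0.01, 0.79, 1.68]
180 0.0 0.0 [0.38, 0.33, -0.07, 2.02, 0.03, 0.79, 1.91]
tilt5 0.0 0.0 [0.44, 0.29, -0.1, 2.14, -0.01, 0.64, 1.98]
tilt10 0.0 0.0 [0.5, 0.29, -0.14, 2.21, -0.07, 0.49, 2.06]
tilt15 0.0 0.0 [0.6, 0.3, -0.22, 2.28, -0.15, 0.34, 2.16]
tilt20 0.0 0.0 [0.77, 0.34, -0.38, 2.34, -0.21, 0.18, 2.26]
tilt24 8.2 2.6 [0.85, 0.37, -0.43, 2.34, -0.43, 0.16, 2.52]
pre 18.4 6.0 [0.82, 0.47, -0.39, 2.3, -0.4, 0.16, 2.52]
at 26.3 9.4 [0.74, 0.61, -0.32, 2.21, -0.39, 0.16, 2.52]
th0.0 26.3 9.4 [0.74, 0.61, -0.32, 2.21, -0.39, 0.16, 2.52]
th0.3 26.7 9.4 [0.77, 0.59, -0.33, 2.23, -0.38, 0.16, 2.52]
th0.6 26.4 9.1 [0.79, 0.58, -0.35, 2.25, -0.37, 0.16, 2.52]
th0.9 25.4 8.6 [0.81, 0.55, -0.37, 2.27, -0.37, 0.16, 2.52]
th1.2 23.9 8.0 [0.83, 0.53, -0.38, 2.28, -0.37, 0.16, 2.52]
th1.5 21.9 7.3 [0.83, 0.51, -0.38, 2.29, -0.38, 0.16, 2.52]
th1.8 19.7 6.5 [0.82, 0.49, -0.38, 2.29, -0.39, 0.16, 2.52]
th2.1 17.6 5.8 [0.8, 0.47, -0.37, 2.29, -0.41, 0.16, 2.52]
```

```bash
cat > s4.py <<'E'
from ik import *
q0=bot.observe()["qpos"]; tab=bw(-.1115,0,.038)
piv=bw(-.104,0,.071); b=np.array([np.cos(B[2]),np.sin(B[2]),0])
for al in (8,10,12,14,16):
    q=q0.copy(); Rm=Rt(al); off=.008*Rm[:,2]-.006*b
    out=[]
    for p in [tab+off-.08*Rm[:,2],tab+off-.04*Rm[:,2],tab+off]:
        q,e,w=ik(p,Rm,q,w=1e-2); out.append((round(e,1),round(w,1)))
    print(al,out,q.round(2))
    for th in (.4,.8,1.2,1.6,2.0,2.2):
        a2=al*(1-th/2.2); Rm=Rt(a2); ph=.2236+th; c=piv-.034*np.sin(ph)*b-[0,0,.034*np.cos(ph)]
        q,e,w=ik(c+.008*Rm[:,2]-.006*b*(1-th/2.2),Rm,q,w=1e-2); print("  ",th,round(e,1),round(w,1),q.round(2))
E
python3 s4.py
```

```text
8 [(np.float64(0.0), np.float64(0.0)), (np.float64(0.0), np.float64(0.0)), (np.float64(0.0), np.float64(0.0))] [ 0.22  0.62  0.18  2.24 -0.81  0.23 -0.37]
   0.4 0.0 0.0 [ 0.18  0.61  0.24  2.25 -0.78  0.26 -0.39]
   0.8 0.0 0.0 [ 0.13  0.59  0.31  2.25 -0.74  0.31 -0.43]
   1.2 0.0 0.0 [ 0.06  0.58  0.39  2.24 -0.69  0.38 -0.48]
   1.6 0.0 0.0 [ 0.    0.57  0.46  2.22 -0.63  0.45 -0.54]
   2.0 0.0 0.0 [-0.05  0.57  0.52  2.18 -0.59  0.51 -0.6 ]
   2.2 0.0 0.0 [-0.07  0.57  0.54  2.16 -0.57  0.55 -0.62]
10 [(np.float64(0.0), np.float64(0.0)), (np.float64(0.0), np.float64(0.0)), (np.float64(0.0), np.float64(0.0))] [ 0.3   0.61  0.1   2.26 -0.85  0.17 -0.31]
   0.4 0.0 0.0 [ 0.24  0.6   0.18  2.27 -0.82  0.22 -0.34]
   0.8 0.0 0.0 [ 0.16  0.58  0.27  2.26 -0.77  0.28 -0.39]
   1.2 0.0 0.0 [ 0.09  0.57  0.37  2.25 -0.71  0.36 -0.46]
   1.6 0.0 0.0 [ 0.01  0.57  0.45  2.22 -0.65  0.43 -0.53]
   2.0 0.0 0.0 [-0.05  0.57  0.52  2.18 -0.59  0.51 -0.59]
   2.2 0.0 0.0 [-0.08  0.57  0.54  2.16 -0.57  0.55 -0.62]
12 [(np.float64(0.0), np.float64(0.0)), (np.float64(0.0), np.float64(0.0)), (np.f
[... 748 characters left out ...]
  0.38 -0.19]
   1.6 0.0 0.0 [-0.09  0.6   0.6   2.24 -0.87  0.47 -0.3 ]
   2.0 0.0 0.0 [-0.16  0.62  0.69  2.19 -0.79  0.57 -0.4 ]
   2.2 0.0 0.0 [-0.19  0.63  0.72  2.16 -0.75  0.61 -0.44]
16 [(np.float64(0.0), np.float64(0.0)), (np.float64(0.0), np.float64(0.0)), (np.float64(6.4), np.float64(2.3))] [ 0.39  0.59  0.04  2.29 -1.26  0.16  0.15]
   0.4 1.3 0.5 [ 0.33  0.58  0.09  2.31 -1.26  0.16  0.13]
   0.8 0.0 0.0 [ 0.18  0.58  0.28  2.31 -1.13  0.25 -0.01]
   1.2 0.0 0.0 [ 0.04  0.58  0.45  2.28 -1.    0.36 -0.16]
   1.6 0.0 0.0 [-0.08  0.6   0.59  2.25 -0.88  0.46 -0.29]
   2.0 0.0 0.0 [-0.16  0.62  0.68  2.19 -0.79  0.56 -0.39]
   2.2 0.0 0.0 [-0.19  0.63  0.72  2.16 -0.75  0.61 -0.44]
```

```bash
cat > a.py <<'E'
from h import *
log();st()
tab=bw(-.1115,0,.038);b=np.array([np.cos(B[2]),np.sin(B[2]),0]); Rm=Rt(12); t=tab+.008*Rm[:,2]-.006*b
rows([(t-.09*Rm[:,2],Rm),(t-.04*Rm[:,2],Rm),(t,Rm)])
E
python3 a.py
```

```text
3.6 [ 0.4257 -0.2041  0.14  ] z [ 0.214  0.015 -0.977] F [0.08 0.43 0.64] w 0.0854 q [ 0.04  0.39  0.44  2.24 -0.68  0.43 -0.48]
xyz [-0.09, 2.58, 1.66] w [-0.4, 0.1, -0.4]
xyz [-0.08, 2.61, 6.66] w [-0.4, 0.1, -0.4]
xyz [-0.07, 2.64, 10.66] w [-0.4, 0.1, -0.4]
```

Emit:
jog_arm([
  {"x":-0.1,"y":2.6,"z":1.6,"wx":-0.4,"wy":0,"wz":-0.4,"claw":100},
  {"x":-0.1,"y":2.6,"z":3.6,"wx":-0.4,"wy":0,"wz":-0.4,"claw":100},
  {"x":-0.1,"y":2.6,"z":5.6,"wx":-0.4,"wy":0,"wz":-0.4,"claw":100},
  {"x":-0.1,"y":2.6,"z":7.6,"wx":-0.4,"wy":0,"wz":-0.4,"claw":100},
  {"x":-0.1,"y":2.6,"z":9,"wx":-0.4,"wy":0,"wz":-0.4,"claw":100},
  {"x":-0.1,"y":2.6,"z":9,"wx":-0.4,"wy":0,"wz":-0.4,"claw":100},
])

```text
clock: 4.35
position: [0.4198, -0.2034, 0.0464]
tool_rot: [-2.932, 0.003, -1.513]
force: [0.1, -0.8, -0.4]
grip_width: 0.0852
```

```bash
python3 a.py;python3 -c "
from h import *
f=grab('side'); crop(f,'s2c',330,120,430,210,6)"
```

```text
4.35 [ 0.4198 -0.2034  0.0464] z [ 0.207  0.015 -0.978] F [ 0.14 -0.82 -0.41] w 0.0852 q [ 0.31  0.57  0.1   2.29 -0.97  0.18 -0.18]
xyz [-0.04, 0.04, -7.35] w [0.0, 0.2, -0.0]
xyz [-0.02, 0.04, -2.35] w [0.0, 0.2, -0.0]
xyz [-0.01, 0.04, 1.65] w [0.0, 0.2, -0.0]
```

View pics/s2c.png

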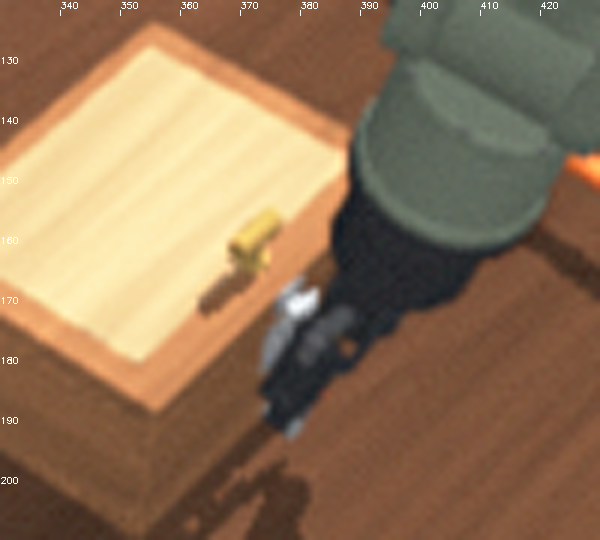

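The near finger (side pixel about 378,185) stands in front of the latch, and the gripper body is clear of the lid. I'll descend and pinch.

Emit:
jog_arm([
  {"x":0,"y":0,"z":1,"wx":0,"wy":0,"wz":0,"claw":100},
  {"x":0,"y":0,"z":1.6,"wx":0,"wy":0,"wz":0,"claw":100},
  {"x":0,"y":0,"z":1.6,"wx":0,"wy":0,"wz":0,"claw":20},
  {"x":0,"y":0,"z":1.6,"wx":0,"wy":0,"wz":0,"claw":20},
  {"x":0,"y":0,"z":1.6,"wx":0,"wy":0,"wz":0,"claw":20},
  {"x":0,"y":0,"z":1.6,"wx":0,"wy":0,"wz":0,"claw":20},
  {"x":0,"y":0,"z":1.6,"wx":0,"wy":0,"wz":0,"claw":20},
], squeeze=30)

```text
clock: 5.28
position: [0.4233, -0.2041, 0.0317]
tool_rot: [-2.931, 0.001, -1.514]
force: [-1.8, -2.3, 6.9]
grip_width: 0.025
```

```bash
cat > a2.py <<'E'
from h import *
log();st()
piv=bw(-.104,0,.071);b=np.array([np.cos(B[2]),np.sin(B[2]),0])
for th in (0,.25,.5,.75,1,1.25,1.5,1.75,2.0,2.2,2.3):
    k=1-th/2.2; Rm=Rt(12*max(k,0)); ph=.2236+th; c=piv-.034*np.sin(ph)*b-[0,0,.034*np.cos(ph)]
    print(th,end=" ");rows([(c+.008*Rm[:,2]-.006*b,Rm)])
E
python3 a2.py
```

```text
5.275 [ 0.4233 -0.2041  0.0317] z [ 0.209  0.013 -0.978] F [-1.84 -2.3   6.94] w 0.025 q [ 0.3   0.6   0.11  2.28 -1.17  0.16  0.02]
0 xyz [-0.1, 0.08, 0.15] w [-0.1, 0.1, -0.1]
0.25 xyz [-0.1, 0.82, -0.3] w [-1.4, 0.1, -0.1]
0.5 xyz [-0.1, 1.43, -0.91] w [-2.8, 0.1, -0.1]
0.75 xyz [-0.1, 1.86, -1.65] w [-4.2, 0.1, -0.1]
1 xyz [-0.1, 2.1, -2.47] w [-5.5, 0.1, -0.1]
1.25 xyz [-0.1, 2.13, -3.32] w [-6.9, 0.1, -0.0]
1.5 xyz [-0.1, 1.95, -4.15] w [-8.2, 0.1, -0.0]
1.75 xyz [-0.1, 1.57, -4.9] w [-9.6, 0.1, -0.0]
2.0 xyz [-0.1, 1.02, -5.53] w [-11.0, 0.1, -0.0]
2.2 xyz [-0.1, 0.47, -5.92] w [-12.1, 0.1, -0.0]
2.3 xyz [-0.1, 0.17, -6.07] w [-12.1, 0.1, -0.0]
```

The fingers hold at 25 mm, which matches the 26 mm tab. I'll swing it along its arc.

Emit:
jog_arm([
  {"x":0,"y":0.4,"z":-0.1,"wx":-0.7,"wy":0,"wz":0,"claw":20},
  {"x":0,"y":0.8,"z":-0.3,"wx":-1.4,"wy":0,"wz":0,"claw":20},
  {"x":0,"y":1.15,"z":-0.6,"wx":-2.1,"wy":0,"wz":0,"claw":20},
  {"x":0,"y":1.4,"z":-0.9,"wx":-2.8,"wy":0,"wz":0,"claw":20},
  {"x":0,"y":1.65,"z":-1.25,"wx":-3.5,"wy":0,"wz":0,"claw":20},
  {"x":0,"y":1.85,"z":-1.65,"wx":-4.2,"wy":0,"wz":0,"claw":20},
  {"x":0,"y":2,"z":-2,"wx":-4.8,"wy":0,"wz":0,"claw":20},
  {"x":0,"y":2.1,"z":-2.5,"wx":-5.5,"wy":0,"wz":0,"claw":20},
])

```text
clock: 6.28
position: [0.3976, -0.2057, 0.052]
tool_rot: [-3.027, 0.001, -1.514]
force: [3.8, -0.7, -2.3]
grip_width: 0.0239
```

```bash
python3 a2.py;python3 -c "
from h import *
f=grab('side'); crop(f,'s3c',330,120,430,210,6)"
```

```text
6.275 [ 0.3976 -0.2057  0.052 ] z [ 0.114  0.008 -0.993] F [ 3.83 -0.69 -2.34] w 0.0239 q [ 0.05  0.6   0.43  2.28 -0.97  0.35 -0.19]
0 xyz [-0.11, -2.25, 2.47] w [5.5, 0.1, -0.1]
0.25 xyz [-0.11, -1.48, 2.1] w [4.1, 0.1, -0.1]
0.5 xyz [-0.11, -0.81, 1.54] w [2.7, 0.1, -0.1]
0.75 xyz [-0.11, -0.31, 0.85] w [1.4, 0.1, -0.1]
1 xyz [-0.11, 0.0, 0.05] w [-0.0, 0.1, -0.1]
1.25 xyz [-0.11, 0.11, -0.79] w [-1.4, 0.1, -0.1]
1.5 xyz [-0.12, 0.01, -1.63] w [-2.7, 0.1, -0.1]
1.75 xyz [-0.12, -0.29, -2.41] w [-4.1, 0.1, -0.1]
2.0 xyz [-0.12, -0.78, -3.09] w [-5.5, 0.1, -0.1]
2.2 xyz [-0.12, -1.28, -3.54] w [-6.5, 0.1, -0.1]
2.3 xyz [-0.12, -1.57, -3.71] w [-6.5, 0.1, -0.1]
```

View pics/s3c.png

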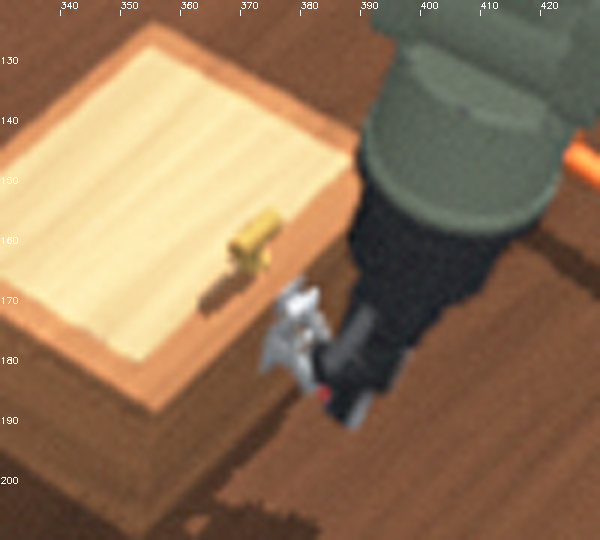

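```bash
python3 -c "
from h import *
f=grab('side')
for th in (0,.25,.5,.75,1,1.25):
    ph=.2236+th
    print(th,proj(f,bw(-.104-.034*np.sin(ph),0,.071-.034*np.cos(ph))).round(1), proj(f,bw(-.104-.034*np.sin(ph),0.013,.071-.034*np.cos(ph))).round(1))
print(proj(f,bot.observe()['position']))
"
```

```text
0 [[380.7 184.6]] [[378.4 186.9]]
0.25 [[382.8 185.2]] [[380.5 187.5]]
0.5 [[384.8 185.4]] [[382.5 187.7]]
0.75 [[386.5 185. ]] [[384.2 187.3]]
1 [[387.8 184.1]] [[385.5 186.4]]
1.25 [[388.7 182.7]] [[386.4 185.1]]
[[388.96444386 186.14295231]]
```

The visible red at (382.5,185.5) fits the inner edge of the tab at about 1 rad. I'll continue the swing.

Emit:
jog_arm([
  {"x":0,"y":0.1,"z":-0.4,"wx":-0.7,"wy":0,"wz":0,"claw":20},
  {"x":0,"y":0.1,"z":-0.8,"wx":-1.4,"wy":0,"wz":0,"claw":20},
  {"x":0,"y":0.1,"z":-1.2,"wx":-2,"wy":0,"wz":0,"claw":20},
  {"x":0,"y":0,"z":-1.6,"wx":-2.7,"wy":0,"wz":0,"claw":20},
  {"x":0,"y":-0.1,"z":-2,"wx":-3.4,"wy":0,"wz":0,"claw":20},
  {"x":0,"y":-0.3,"z":-2.4,"wx":-4.1,"wy":0,"wz":0,"claw":20},
  {"x":0,"y":-0.5,"z":-2.8,"wx":-4.8,"wy":0,"wz":0,"claw":20},
  {"x":0,"y":-0.8,"z":-3.1,"wx":-5.5,"wy":0,"wz":0,"claw":20},
  {"x":0,"y":-1.3,"z":-3.5,"wx":-6.5,"wy":0,"wz":0,"claw":20},
  {"x":0,"y":-1.3,"z":-3.5,"wx":-6.5,"wy":0,"wz":0,"claw":20},
])

```text
clock: 7.62
position: [0.4048, -0.2052, 0.0883]
tool_rot: [3.139, 0.001, -1.514]
force: [-13.1, -2.9, 5.4]
grip_width: 0.0226
```

```bash
python3 -c "
from h import *
st()
f=grab('side'); crop(f,'s4c',330,120,430,210,6)"
```

```text
7.625 [ 0.4048 -0.2052  0.0883] z [-0.003  0.001 -1.   ] F [-13.14  -2.9    5.4 ] w 0.0226 q [-0.18  0.62  0.7   2.18 -0.74  0.6  -0.44]
```

View pics/s4c.png

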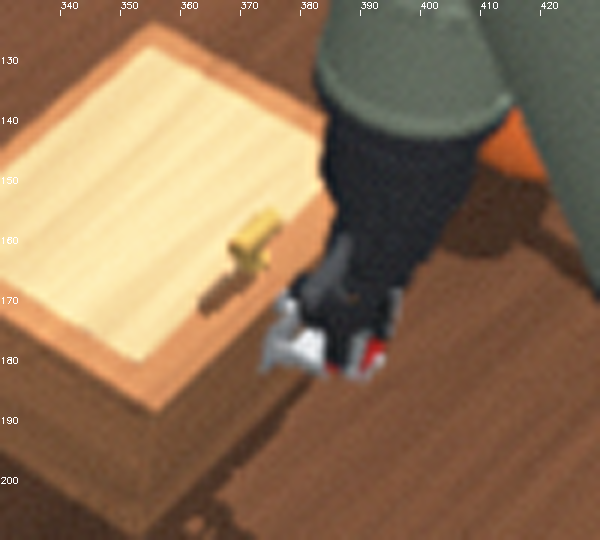

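```bash
python3 -c "
from h import *
f=grab('side');t=grab('top')
for th in (1.25,1.5,1.75,2.,2.2):
    ph=.2236+th
    P=lambda r,y:bw(-.104-r*np.sin(ph),y,.071-r*np.cos(ph))
    print(th,*[proj(f,P(r,y))[0].round(1) for r,y in ((.022,.013),(.046,.013),(.046,-.013),(.022,-.013),(.034,0))],proj(t,P(.034,0)).round(1))
crop(t,'t4c',350,200,430,260,8)
"
```

```text
1.25 [383.3 182.9] [389.4 187.2] [394.  182.5] [387.9 178.3] [388.7 182.7] [[393.4 254.7]]
1.5 [383.5 181.8] [389.9 184.8] [394.5 180.1] [388.1 177.2] [389. 181.] [[393.7 254.4]]
1.75 [383.4 180.5] [389.6 182.1] [394.2 177.3] [388.  175.8] [388.8 178.9] [[394.  253.4]]
2.0 [382.9 179.1] [388.5 179.1] [393.2 174.4] [387.5 174.4] [388.  176.7] [[394.2 251.7]]
2.2 [382.2 178. ] [387.2 176.7] [391.8 172. ] [386.9 173.3] [387. 175.] [[394.4 249.9]]
```

View pics/t4c.png

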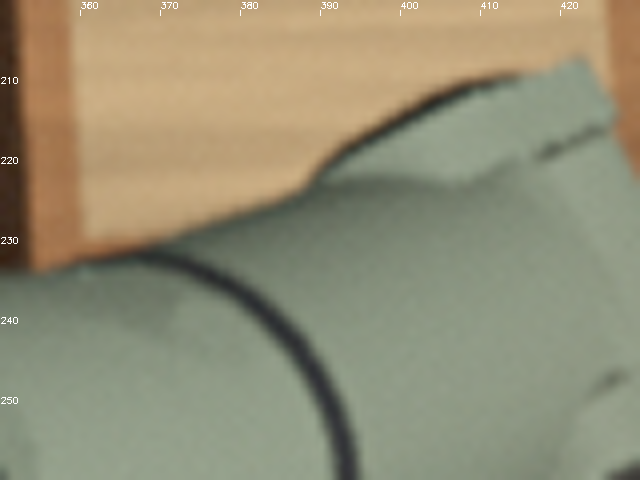

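The tab corners at (383,182) and (392,179) match the lever at about 1.6 rad. The pads have slipped toward the fingertips, so I'll re-pinch deeper and finish the swing.

Emit:
jog_arm([
  {"x":0,"y":0.2,"z":0,"wx":0,"wy":0,"wz":0,"claw":60},
  {"x":0,"y":0.4,"z":0,"wx":0,"wy":0,"wz":0,"claw":60},
  {"x":0,"y":0.4,"z":1,"wx":0,"wy":0,"wz":0,"claw":60},
  {"x":0,"y":0.4,"z":2.1,"wx":0,"wy":0,"wz":0,"claw":60},
  {"x":0,"y":0.4,"z":2.1,"wx":0,"wy":0,"wz":0,"claw":20},
  {"x":0,"y":0.4,"z":2.1,"wx":0,"wy":0,"wz":0,"claw":20},
  {"x":0,"y":0.4,"z":2.1,"wx":0,"wy":0,"wz":0,"claw":20},
  {"x":0,"y":0.4,"z":2.1,"wx":0,"wy":0,"wz":0,"claw":20},
], squeeze=40)

```text
clock: 8.78
position: [0.4005, -0.2055, 0.0673]
tool_rot: [3.139, 0.001, -1.515]
force: [-1.4, -2.6, -1.9]
grip_width: 0.0247
```

```bash
python3 -c "
from h import *
st()
f=grab('side'); crop(f,'s5c',330,120,430,210,6)
piv=bw(-.104,0,.071);b=np.array([np.cos(B[2]),np.sin(B[2]),0])
for th in (1.6,1.7,1.8,1.9,2.0,2.1,2.2,2.3):
    Rm=Rt(0); ph=.2236+th; c=piv-.034*np.sin(ph)*b-[0,0,.034*np.cos(ph)]
    rows([(c+.012*Rm[:,2],Rm)])
"
```

```text
8.775 [ 0.4005 -0.2055  0.0673] z [-0.002  0.001 -1.   ] F [-1.42 -2.56 -1.93] w 0.0247 q [-0.13  0.65  0.65  2.19 -0.78  0.54 -0.4 ]
xyz [-0.11, -0.12, -0.02] w [0.1, 0.1, -0.1]
xyz [-0.11, -0.22, -0.34] w [0.1, 0.1, -0.1]
xyz [-0.11, -0.35, -0.65] w [0.1, 0.1, -0.1]
xyz [-0.11, -0.52, -0.95] w [0.1, 0.1, -0.1]
xyz [-0.11, -0.71, -1.23] w [0.1, 0.1, -0.1]
xyz [-0.11, -0.93, -1.49] w [0.1, 0.1, -0.1]
xyz [-0.11, -1.17, -1.73] w [0.1, 0.1, -0.1]
xyz [-0.11, -1.44, -1.94] w [0.1, 0.1, -0.1]
```

View pics/s5c.png

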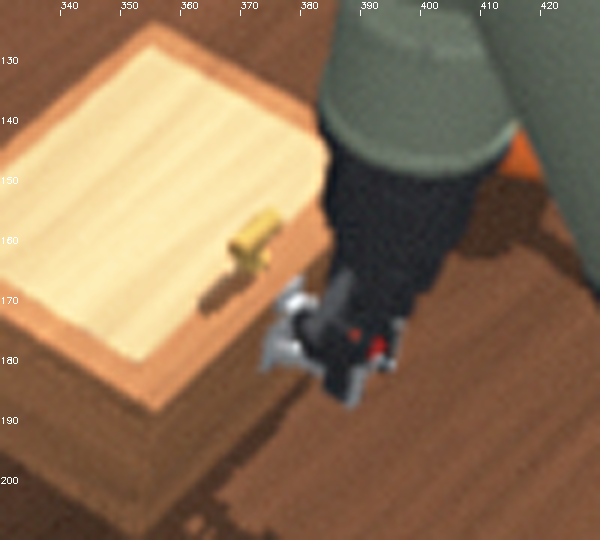

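Emit:
jog_arm([
  {"x":0,"y":0,"z":-0.35,"wx":0,"wy":0,"wz":0,"claw":20},
  {"x":0,"y":-0.15,"z":-0.75,"wx":0,"wy":0,"wz":0,"claw":20},
  {"x":0,"y":-0.35,"z":-1.1,"wx":0,"wy":0,"wz":0,"claw":20},
  {"x":0,"y":-0.55,"z":-1.4,"wx":0,"wy":0,"wz":0,"claw":20},
  {"x":0,"y":-0.8,"z":-1.7,"wx":0,"wy":0,"wz":0,"claw":20},
  {"x":0,"y":-1.1,"z":-1.95,"wx":0,"wy":0,"wz":0,"claw":20},
  {"x":0,"y":-1.4,"z":-2.15,"wx":0,"wy":0,"wz":0,"claw":20},
  {"x":0,"y":-1.4,"z":-2.15,"wx":0,"wy":0,"wz":0,"claw":20},
])

```text
clock: 9.82
position: [0.4142, -0.2047, 0.0889]
tool_rot: [3.139, 0.002, -1.515]
force: [-5.0, -1.2, -3.5]
grip_width: 0.0247
```

```bash
python3 -c "
from h import *
st()
f=grab('side'); crop(f,'s6c',330,120,430,210,6)
"
```

```text
9.825 [ 0.4142 -0.2047  0.0889] z [-0.003  0.001 -1.   ] F [-4.96 -1.24 -3.54] w 0.0247 q [-0.18  0.63  0.71  2.16 -0.73  0.61 -0.46]
```

View pics/s6c.png

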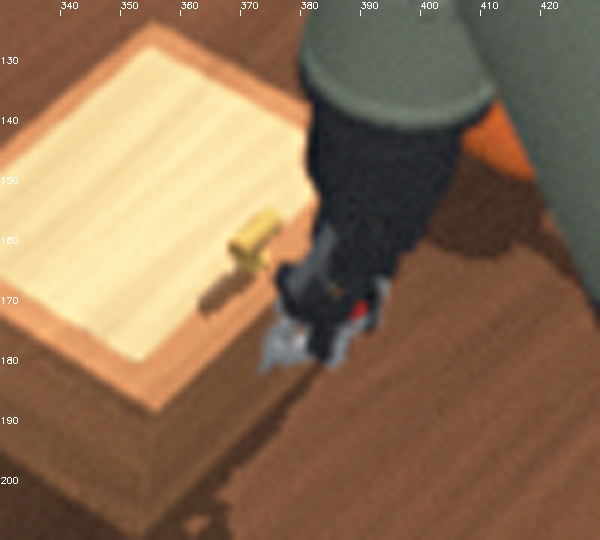

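The red at (389,171) matches about 2.2 rad. I'll release, rise and move above the knob.

Emit:
jog_arm([
  {"x":0,"y":0,"z":0,"wx":0,"wy":0,"wz":0,"claw":70},
  {"x":0,"y":0,"z":0,"wx":0,"wy":0,"wz":0,"claw":70},
  {"x":0,"y":0,"z":-3,"wx":0,"wy":0,"wz":0,"claw":70},
  {"x":0,"y":0,"z":-7,"wx":0,"wy":0,"wz":0,"claw":70},
  {"x":-0.3,"y":-3,"z":-10,"wx":0,"wy":0,"wz":0,"claw":70},
  {"x":-0.3,"y":-5.9,"z":-10,"wx":0,"wy":0,"wz":0,"claw":70},
  {"x":-0.3,"y":-5.9,"z":-10,"wx":0,"wy":0,"wz":0,"claw":70},
])

```text
clock: 10.75
position: [0.4752, -0.198, 0.1889]
tool_rot: [3.14, 0.001, -1.513]
force: [-0.7, -0.4, 0.1]
grip_width: 0.0597
```

```bash
python3 -c "
from h import *
st()
f=grab('side'); crop(f,'s7c',330,120,430,210,6)
k=bw(-.065,0,.128); rows([(k-[0,0,.012],Rt(0))])
"
```

```text
10.75 [ 0.4752 -0.198   0.1889] z [-0.002  0.001 -1.   ] F [-0.74 -0.36  0.09] w 0.0597 q [-0.35  0.57  0.89  1.96 -0.57  0.89 -0.67]
xyz [0.19, 0.0, 7.27] w [0.2, 0.1, -0.0]
```

View pics/s7c.png

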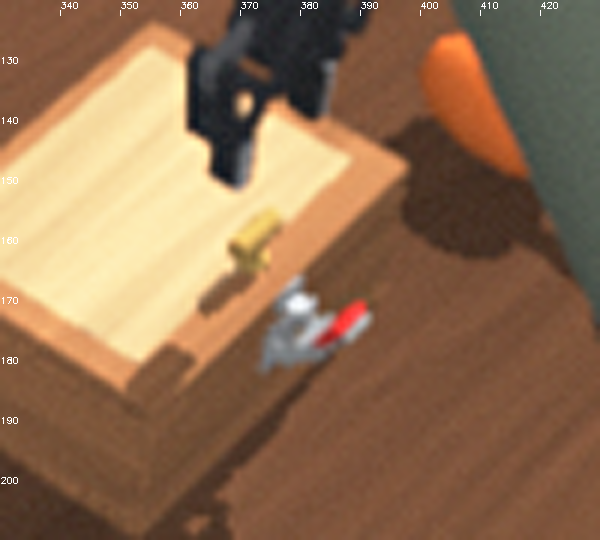

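The latch is clearly flipped: the tab centre at (387,174) against (387,175) predicted for 2.2 rad. Now I'll grasp the knob.

Emit:
jog_arm([
  {"x":0.2,"y":0,"z":3,"wx":0,"wy":0,"wz":0,"claw":70},
  {"x":0.2,"y":0,"z":5.5,"wx":0,"wy":0,"wz":0,"claw":70},
  {"x":0.2,"y":0,"z":7.2,"wx":0,"wy":0,"wz":0,"claw":70},
  {"x":0.2,"y":0,"z":7.2,"wx":0,"wy":0,"wz":0,"claw":30},
  {"x":0.2,"y":0,"z":7.2,"wx":0,"wy":0,"wz":0,"claw":30},
  {"x":0.2,"y":0,"z":7.2,"wx":0,"wy":0,"wz":0,"claw":30},
  {"x":0.2,"y":0,"z":7.2,"wx":0,"wy":0,"wz":0,"claw":30},
], squeeze=45)

```text
clock: 11.68
position: [0.4734, -0.2012, 0.1175]
tool_rot: [3.139, 0.0, -1.515]
force: [-3.6, -5.0, -2.0]
grip_width: 0.0326
```

```bash
cat > a3.py <<'E'
from h import *
st()
s=bot.observe(); p0=s["position"]
hg=bw(.09,0,.09);b=np.array([np.cos(B[2]),np.sin(B[2]),0])
k0=bw(-.065,0,.128)
for d in (0,.1,.2,.3,.4,.5,.6,.7,.8,.9,1.,1.1,1.2,1.3,1.4,1.5,1.6,1.7,1.75):
    a=np.arctan2(38,155)+d; k=hg+.1596*(-np.cos(a)*b+[0,0,np.sin(a)])
    al=-min(d/1.75,1)*10
    Rm=Rt(al); print(d,end=" "); rows([(k+.012*Rm[:,2],Rm)])
E
python3 a3.py
```

```text
11.675 [ 0.4734 -0.2012  0.1175] z [-0.002 -0.    -1.   ] F [-3.62 -5.   -1.96] w 0.0326 q [-0.25  0.66  0.77  2.01 -0.68  0.75 -0.57]
0 xyz [-0.09, -0.01, 0.15] w [0.1, 0.0, -0.1]
0.1 xyz [-0.09, -0.45, -1.38] w [-0.4, 0.0, -0.1]
0.2 xyz [-0.1, -1.05, -2.85] w [-1.0, 0.0, -0.1]
0.3 xyz [-0.1, -1.78, -4.26] w [-1.6, 0.0, -0.1]
0.4 xyz [-0.1, -2.65, -5.59] w [-2.2, 0.0, -0.1]
0.5 xyz [-0.1, -3.66, -6.82] w [-2.7, 0.0, -0.1]
0.6 xyz [-0.1, -4.78, -7.95] w [-3.3, 0.0, -0.1]
0.7 xyz [-0.1, -6.0, -8.95] w [-3.9, 0.0, -0.1]
0.8 xyz [-0.1, -7.32, -9.83] w [-4.4, 0.0, -0.1]
0.9 xyz [-0.11, -8.72, -10.57] w [-5.0, 0.0, -0.1]
1.0 xyz [-0.11, -10.19, -11.17] w [-5.6, 0.0, -0.1]
1.1 xyz [-0.11, -11.71, -11.62] w [-6.2, 0.0, -0.1]
1.2 xyz [-0.11, -13.27, -11.91] w [-6.7, 0.0, -0.1]
1.3 xyz [-0.12, -14.85, -12.04] w [-7.3, 0.0, -0.1]
1.4 xyz [-0.12, -16.43, -12.01] w [-7.9, 0.0, -0.1]
1.5 xyz [-0.12, -18.0, -11.83] w [-8.4, 0.0, -0.1]
1.6 xyz [-0.12, -19.55, -11.49] w [-9.0, 0.0, -0.1]
1.7 xyz [-0.12, -21.05, -10.99] w [-9.6, 0.0, -0.1]
1.75 xyz [-0.12, -21.78, -10.69] w [-9.9, 0.0, -0.1]
```

Emit:
jog_arm([
  {"x":0,"y":-0.2,"z":-0.7,"wx":0,"wy":0,"wz":0,"claw":30},
  {"x":0,"y":-0.45,"z":-1.5,"wx":-0.5,"wy":0,"wz":0,"claw":30},
  {"x":0,"y":-1.05,"z":-3,"wx":-1,"wy":0,"wz":0,"claw":30},
  {"x":0,"y":-1.8,"z":-4.4,"wx":-1.5,"wy":0,"wz":0,"claw":30},
  {"x":0,"y":-2.65,"z":-5.7,"wx":-2,"wy":0,"wz":0,"claw":30},
  {"x":0,"y":-3.65,"z":-6.95,"wx":-2.7,"wy":0,"wz":0,"claw":30},
  {"x":0,"y":-4.8,"z":-8.1,"wx":-3.3,"wy":0,"wz":0,"claw":30},
  {"x":0,"y":-6,"z":-9.1,"wx":-3.9,"wy":0,"wz":0,"claw":30},
  {"x":0,"y":-6,"z":-9.1,"wx":-3.9,"wy":0,"wz":0,"claw":30},
])

```text
clock: 12.8
position: [0.534, -0.1977, 0.2092]
tool_rot: [3.071, -0.0, -1.514]
force: [-2.2, -1.4, -2.6]
grip_width: 0.0328
```

```bash
python3 a3.py | sed -n '1p;7,$p';python3 -c "
from h import *
f=grab('side'); crop(f,'s8c',300,70,430,210,4)
"
```

```text
12.8 [ 0.534  -0.1977  0.2092] z [-0.07  -0.004 -0.998] F [-2.22 -1.45 -2.55] w 0.0328 q [-0.33  0.67  0.9   1.75 -0.54  1.07 -0.76]
0.5 xyz [-0.09, 2.22, 2.51] w [1.2, -0.0, -0.0]
0.6 xyz [-0.09, 1.18, 1.31] w [0.6, -0.0, -0.0]
0.7 xyz [-0.09, 0.03, 0.23] w [0.0, -0.0, -0.0]
0.8 xyz [-0.09, -1.23, -0.74] w [-0.5, -0.0, -0.0]
0.9 xyz [-0.09, -2.57, -1.58] w [-1.1, -0.0, -0.0]
1.0 xyz [-0.09, -4.0, -2.27] w [-1.7, -0.0, -0.0]
1.1 xyz [-0.09, -5.48, -2.82] w [-2.2, -0.0, -0.0]
1.2 xyz [-0.09, -7.02, -3.22] w [-2.8, -0.0, -0.0]
1.3 xyz [-0.1, -8.58, -3.46] w [-3.4, -0.0, -0.0]
1.4 xyz [-0.1, -10.16, -3.54] w [-4.0, -0.0, -0.0]
1.5 xyz [-0.1, -11.75, -3.46] w [-4.5, -0.0, -0.0]
1.6 xyz [-0.1, -13.31, -3.23] w [-5.1, -0.0, -0.0]
1.7 xyz [-0.1, -14.85, -2.83] w [-5.7, -0.0, -0.0]
1.75 xyz [-0.1, -15.6, -2.58] w [-6.0, -0.0, -0.0]
```

View pics/s8c.png

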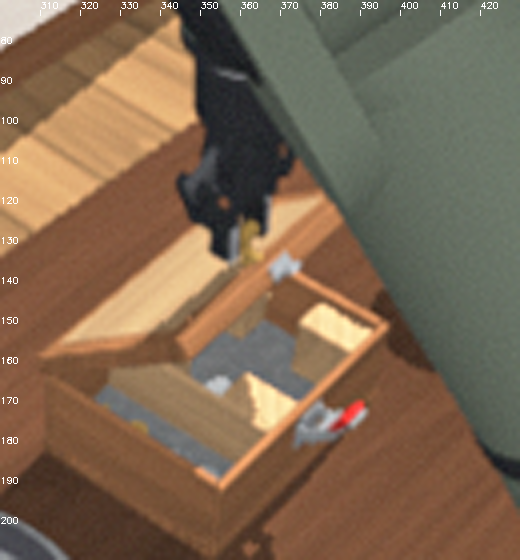

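The lid is rising with the knob held, about 0.7 rad. I'll continue.

Emit:
jog_arm([
  {"x":0,"y":-1.2,"z":-0.9,"wx":-0.5,"wy":0,"wz":0,"claw":30},
  {"x":0,"y":-2.6,"z":-1.7,"wx":-1,"wy":0,"wz":0,"claw":30},
  {"x":0,"y":-4,"z":-2.4,"wx":-1.7,"wy":0,"wz":0,"claw":30},
  {"x":0,"y":-5.5,"z":-2.9,"wx":-2.2,"wy":0,"wz":0,"claw":30},
  {"x":0,"y":-7,"z":-3.3,"wx":-2.8,"wy":0,"wz":0,"claw":30},
  {"x":0,"y":-8.6,"z":-3.5,"wx":-3.4,"wy":0,"wz":0,"claw":30},
  {"x":0,"y":-10.2,"z":-3.6,"wx":-4,"wy":0,"wz":0,"claw":30},
  {"x":0,"y":-11.8,"z":-3.5,"wx":-4.5,"wy":0,"wz":0,"claw":30},
  {"x":0,"y":-13.3,"z":-3.3,"wx":-5.1,"wy":0,"wz":0,"claw":30},
  {"x":0,"y":-14.2,"z":-3.1,"wx":-5.5,"wy":0,"wz":0,"claw":30},
])

```text
clock: 14.1
position: [0.6776, -0.1892, 0.2303]
tool_rot: [2.976, 0.0, -1.514]
force: [1.1, 2.7, 12.4]
grip_width: 0.0325
```

```bash
python3 a3.py | sed -n '1p;16,$p';python3 -c "
from h import *
f=grab('side'); crop(f,'s9c',290,40,430,200,4)
"
```

```text
14.1 [ 0.6776 -0.1892  0.2303] z [-0.165 -0.009 -0.986] F [ 1.15  2.66 12.44] w 0.0325 q [-0.22  0.9   0.85  1.22 -0.56  1.42 -0.93]
1.4 xyz [-0.07, 4.06, -0.03] w [1.5, 0.0, -0.0]
1.5 xyz [-0.07, 2.48, -0.1] w [0.9, 0.0, -0.0]
1.6 xyz [-0.07, 0.9, -0.02] w [0.3, 0.0, -0.0]
1.7 xyz [-0.07, -0.67, 0.23] w [-0.2, 0.0, -0.0]
1.75 xyz [-0.07, -1.44, 0.41] w [-0.5, 0.0, -0.0]
```

View pics/s9c.png

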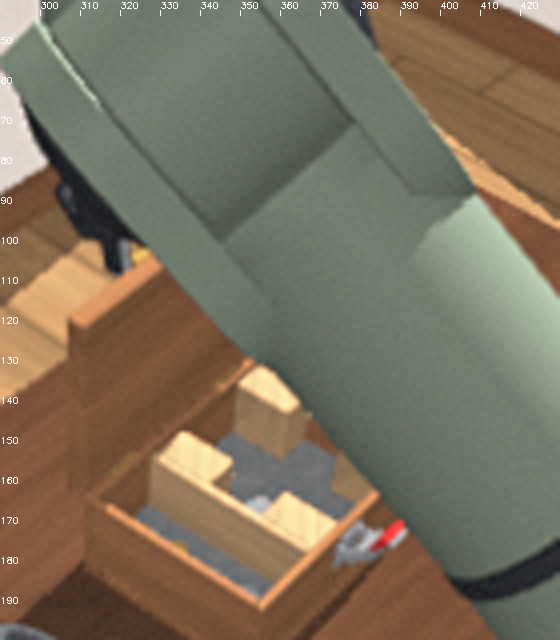

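Emit:
jog_arm([
  {"x":0,"y":-0.7,"z":0.2,"wx":-0.3,"wy":0,"wz":0,"claw":30},
  {"x":0,"y":-1.3,"z":0.35,"wx":-0.5,"wy":0,"wz":0,"claw":30},
  {"x":0,"y":-1.3,"z":0.35,"wx":-0.5,"wy":0,"wz":0,"claw":30},
  {"x":0,"y":-1.3,"z":0.35,"wx":-0.5,"wy":0,"wz":0,"claw":65},
  {"x":0,"y":-1.3,"z":0.35,"wx":-0.5,"wy":0,"wz":0,"claw":65},
])

```text
clock: 14.78
position: [0.6904, -0.1885, 0.2243]
tool_rot: [2.967, -0.0, -1.514]
force: [0.0, 0.1, 0.5]
grip_width: 0.0554
```

```bash
python3 a3.py | sed -n '1p;18,$p'
```

```text
14.775 [ 0.6904 -0.1885  0.2243] z [-0.173 -0.01  -0.985] F [0.01 0.05 0.48] w 0.0554 q [-0.21  0.93  0.84  1.18 -0.57  1.44 -0.95]
1.6 xyz [-0.07, 2.26, -0.38] w [0.9, -0.0, -0.0]
1.7 xyz [-0.07, 0.69, -0.15] w [0.3, -0.0, -0.0]
1.75 xyz [-0.07, -0.08, 0.03] w [-0.0, -0.0, -0.0]
```

```bash
python3 -c "
from h import *
c=np.radians(-8)
g=np.array([.503,.162,.0])
rows([(bot.observe()['position']+[.02,0,.105],Rt(-5)),(np.array([.46,-.05,.30]),Rt(0,c)),(g+[0,0,.14],Rt(0,c))])
"
```

```text
xyz [0.12, -0.14, -10.69] w [5.0, -0.0, -0.0]
xyz [-15.14, 23.19, -3.6] w [10.0, -1.0, 11.2]
xyz [-36.06, 14.99, 11.2] w [10.0, -1.0, 11.2]
```

Emit:
jog_arm([
  {"x":0,"y":0,"z":-3,"wx":0,"wy":0,"wz":0,"claw":65},
  {"x":0,"y":0,"z":-7,"wx":2,"wy":0,"wz":0,"claw":100},
  {"x":0,"y":-0.1,"z":-10.7,"wx":5,"wy":0,"wz":0,"claw":100},
  {"x":-3,"y":4.5,"z":-9.7,"wx":7,"wy":0,"wz":2,"claw":100},
  {"x":-6,"y":9.2,"z":-8.5,"wx":8,"wy":-0.2,"wz":4,"claw":100},
  {"x":-9,"y":14,"z":-7.5,"wx":9,"wy":-0.5,"wz":7,"claw":100},
  {"x":-12,"y":18.6,"z":-6.5,"wx":10,"wy":-0.7,"wz":9,"claw":100},
  {"x":-15.1,"y":23.2,"z":-5.6,"wx":10,"wy":-1,"wz":11.2,"claw":100},
  {"x":-15.1,"y":23.2,"z":-5.6,"wx":10,"wy":-1,"wz":11.2,"claw":100},
])

```text
clock: 15.9
position: [0.4615, -0.0481, 0.3195]
tool_rot: [3.141, 0.003, -1.708]
force: [0.6, 0.1, 0.4]
grip_width: 0.0856
```

```bash
python3 -c "
from h import *
st()
f=grab('side','s10'); crop(f,'s10c',195,180,315,265,6); t=grab('top','t10')
crop(t,'t10c',245,195,305,245,10)
"
```

```text
15.9 [ 0.4615 -0.0481  0.3195] z [-0.     0.003 -1.   ] F [0.56 0.15 0.35] w 0.0856 q [-0.95  0.34  1.21  1.92 -0.36  1.12 -1.31]
```

View pics/s10.png

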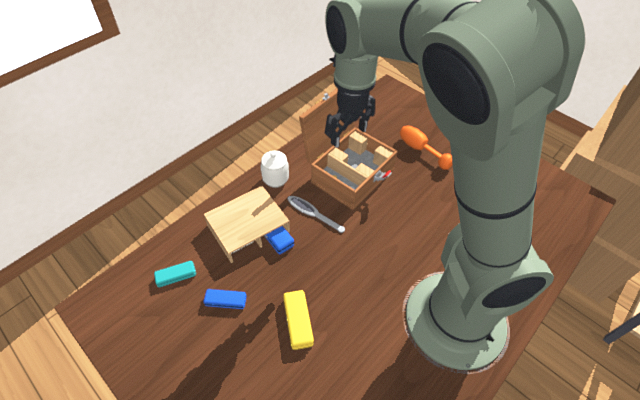

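View pics/t10.png

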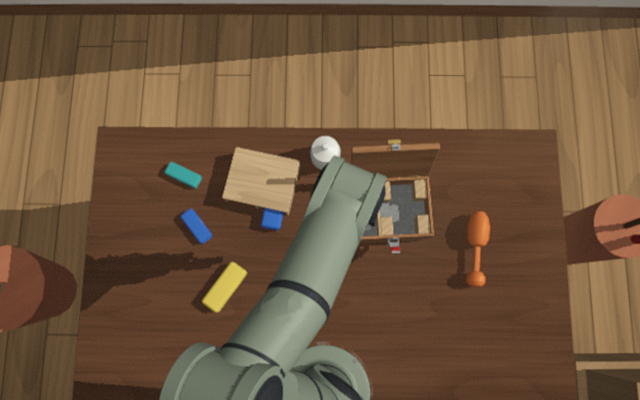

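View pics/t10c.png

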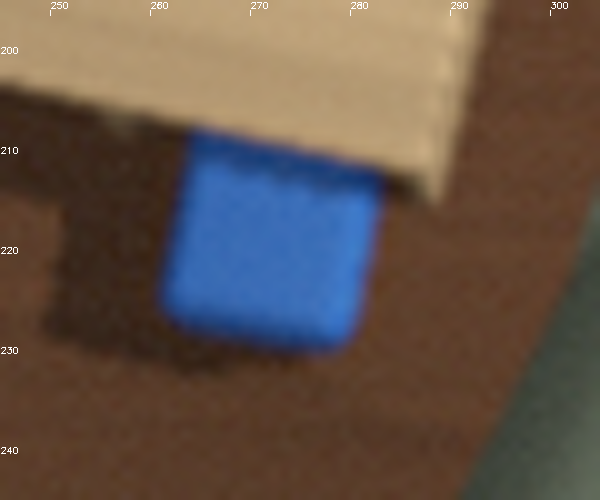

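The pictures show the lid standing open at top (395,148), the bystanders unmoved and the case unchanged at top (272,218). Next I'll grasp the case.

```bash
cat > a4.py <<'E'
from h import *
st()
c=np.radians(-9); g=np.array([.505,.1615,.0]); a=np.array([np.cos(c),np.sin(c),0])
rows([(g+[0,0,.12],Rt(0,c)),(g+[0,0,.010],Rt(0,c)),(g-.1*a+[0,0,.010],Rt(0,c))])
E
python3 a4.py
```

```text
16.0 [ 0.4631 -0.0494  0.3198] z [ 0.001  0.001 -1.   ] F [ 0.02 -0.43  0.76] w 0.0853 q [-0.95  0.35  1.21  1.92 -0.36  1.12 -1.3 ]
xyz [-21.43, -1.25, 20.02] w [-0.0, 0.1, 1.1]
xyz [-21.41, -1.24, 31.02] w [-0.0, 0.1, 1.1]
xyz [-21.61, 8.75, 31.01] w [-0.0, 0.1, 1.1]
```

Emit:
jog_arm([
  {"x":-5,"y":0,"z":2,"wx":0,"wy":0,"wz":0.5,"claw":100},
  {"x":-10,"y":-0.5,"z":5,"wx":0,"wy":0,"wz":1,"claw":100},
  {"x":-15,"y":-0.8,"z":8.5,"wx":0,"wy":0,"wz":1.1,"claw":100},
  {"x":-19,"y":-1,"z":13,"wx":0,"wy":0,"wz":1.1,"claw":100},
  {"x":-21.4,"y":-1.2,"z":17,"wx":0,"wy":0,"wz":1.1,"claw":100},
  {"x":-21.4,"y":-1.2,"z":20,"wx":0,"wy":0,"wz":1.1,"claw":100},
  {"x":-21.4,"y":-1.2,"z":20,"wx":0,"wy":0,"wz":1.1,"claw":100},
])

```text
clock: 16.88
position: [0.5046, 0.1599, 0.1184]
tool_rot: [3.14, -0.001, -1.729]
force: [0.5, 0.0, 1.2]
grip_width: 0.0853
```

```bash
python3 a4.py; python3 -c "
from h import *
f=grab('side'); crop(f,'s11c',195,150,335,265,5)"
```

```text
16.875 [0.5046 0.1599 0.1184] z [-0.002 -0.001 -1.   ] F [0.54 0.04 1.17] w 0.0853 q [-1.    0.72  0.86  1.98 -0.77  0.81 -1.42]
xyz [-0.17, -0.01, -0.16] w [0.1, -0.1, -0.0]
xyz [-0.18, -0.03, 10.84] w [0.1, -0.1, -0.0]
xyz [-0.17, 9.97, 10.86] w [0.1, -0.1, -0.0]
```

View pics/s11c.png

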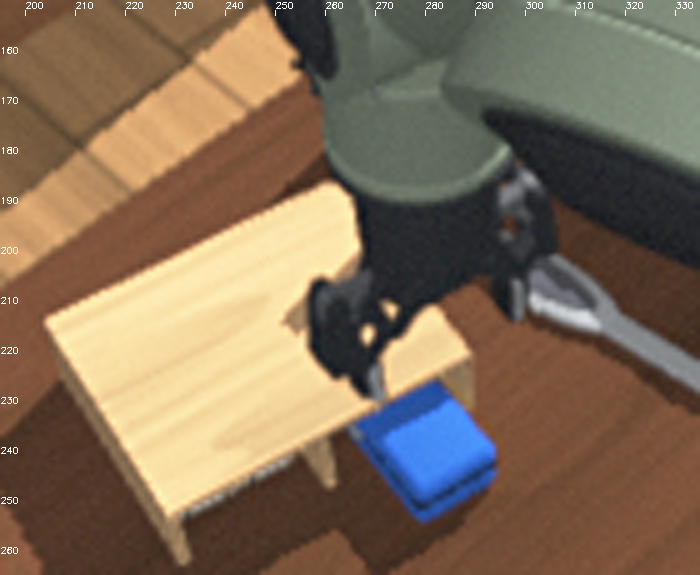

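Emit:
jog_arm([
  {"x":-0.2,"y":0,"z":3,"wx":0,"wy":0,"wz":0,"claw":100},
  {"x":-0.2,"y":0,"z":6,"wx":0,"wy":0,"wz":0,"claw":100},
  {"x":-0.2,"y":0,"z":9,"wx":0,"wy":0,"wz":0,"claw":100},
  {"x":-0.2,"y":0,"z":10.6,"wx":0,"wy":0,"wz":0,"claw":100},
  {"x":-0.2,"y":0,"z":10.6,"wx":0,"wy":0,"wz":0,"claw":50},
  {"x":-0.2,"y":0,"z":10.6,"wx":0,"wy":0,"wz":0,"claw":50},
  {"x":-0.2,"y":0,"z":10.6,"wx":0,"wy":0,"wz":0,"claw":50},
], squeeze=40)

```text
clock: 17.8
position: [0.5063, 0.162, 0.0152]
tool_rot: [-3.14, 0.001, -1.729]
force: [-0.8, -0.8, 11.0]
grip_width: 0.0572
```

```bash
python3 a4.py
```

```text
17.8 [0.5063 0.162  0.0152] z [ 0.002  0.001 -1.   ] F [-0.84 -0.77 10.99] w 0.0572 q [-0.88  0.86  0.67  2.01 -0.94  0.62 -1.29]
xyz [0.06, 0.11, -10.48] w [-0.1, 0.1, -0.1]
xyz [0.08, 0.13, 0.52] w [-0.1, 0.1, -0.1]
xyz [0.09, 10.13, 0.5] w [-0.1, 0.1, -0.1]
```

Emit:
jog_arm([
  {"x":0,"y":0,"z":-0.1,"wx":0,"wy":0,"wz":0,"claw":50},
  {"x":0,"y":1.5,"z":-0.1,"wx":0,"wy":0,"wz":0,"claw":50},
  {"x":0,"y":3.5,"z":-0.1,"wx":0,"wy":0,"wz":0,"claw":50},
  {"x":0,"y":5.5,"z":-0.1,"wx":0,"wy":0,"wz":0,"claw":50},
  {"x":0,"y":7.5,"z":-0.1,"wx":0,"wy":0,"wz":0,"claw":50},
  {"x":0,"y":9,"z":-0.1,"wx":0,"wy":0,"wz":0,"claw":50},
  {"x":0,"y":9.5,"z":-0.1,"wx":0,"wy":0,"wz":0,"claw":50},
  {"x":0,"y":9.5,"z":-0.1,"wx":0,"wy":0,"wz":0,"claw":50},
])

```text
clock: 18.8
position: [0.4127, 0.1771, 0.0162]
tool_rot: [-3.14, 0.001, -1.729]
force: [0.3, 0.3, -0.8]
grip_width: 0.0572
```

```bash
python3 -c "
from h import *
st()
f=grab('side'); crop(f,'s12c',195,170,335,300,5)"
```

```text
18.8 [0.4127 0.1771 0.0162] z [ 0.002  0.001 -1.   ] F [ 0.32  0.34 -0.76] w 0.0572 q [-0.98  0.76  0.61  2.21 -1.04  0.48 -1.26]
```

View pics/s12c.png

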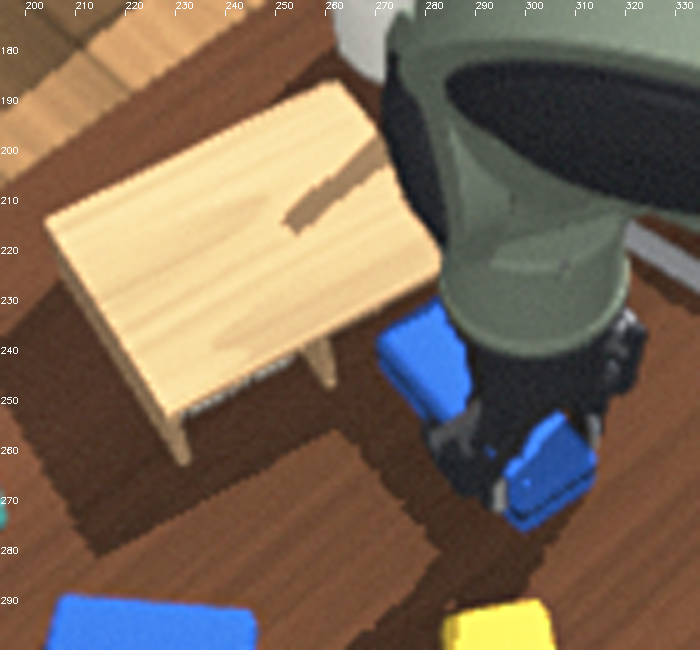

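```bash
python3 -c "
from h import *
f=grab('side')
c=R.from_euler('xyz',bot.observe()['tool_rot']).as_matrix(); ax=-c[:,1]; lat=-c[:,0]; tcp=bot.observe()['position'].copy()
for d in (.015,.02,.025,.03,.035):
    fr=tcp-ax*d; 
    P=lambda l,s,z:np.r_[(fr+ax*l+lat*s)[:2],z]
    print(d,proj(f,P(0,.029,0))[0].round(1),proj(f,P(0,-.029,.0))[0].round(1),proj(f,P(.15,.029,.038))[0].round(1))
crop(f,'s13c',260,230,325,285,10)
"
```

```text
0.015 [297.  275.6] [313.1 265. ] [267.5 233.4]
0.02 [298.  276.9] [314.1 266.2] [268.4 234.6]
0.025 [299.1 278.1] [315.1 267.4] [269.3 235.7]
0.03 [300.1 279.4] [316.2 268.6] [270.2 236.8]
0.035 [301.1 280.6] [317.2 269.8] [271.2 238. ]
```

View pics/s13c.png

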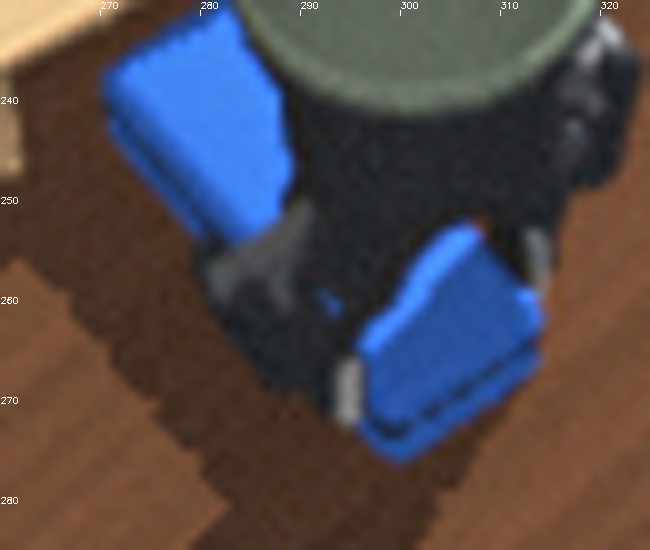

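Emit:
jog_arm([
  {"x":0,"y":0,"z":0,"wx":0,"wy":0,"wz":0,"claw":100},
  {"x":0,"y":0,"z":0,"wx":0,"wy":0,"wz":0,"claw":100},
  {"x":0,"y":0,"z":0,"wx":0,"wy":0,"wz":0,"claw":100},
  {"x":0,"y":-2.5,"z":0,"wx":0,"wy":0,"wz":0,"claw":100},
  {"x":0,"y":-4.9,"z":0,"wx":0,"wy":0,"wz":0,"claw":100},
  {"x":0,"y":-4.9,"z":0.1,"wx":0,"wy":0,"wz":0,"claw":100},
  {"x":0,"y":-4.9,"z":0.1,"wx":0,"wy":0,"wz":0,"claw":50},
  {"x":0,"y":-4.9,"z":0.1,"wx":0,"wy":0,"wz":0,"claw":50},
  {"x":0,"y":-4.9,"z":0.1,"wx":0,"wy":0,"wz":0,"claw":50},
  {"x":0,"y":-4.9,"z":0.1,"wx":0,"wy":0,"wz":0,"claw":50},
], squeeze=50)

```text
clock: 20.15
position: [0.4609, 0.1693, 0.0154]
tool_rot: [-3.14, 0.001, -1.729]
force: [-2.4, -1.3, 6.3]
grip_width: 0.057
```

```bash
python3 -c "
from h import *
st()
f=grab('side'); crop(f,'s14c',240,190,340,290,6)
s=bot.observe()['position']
w=bw(0,-.037,.0)
rows([(np.r_[s[:2],.20],Rt(0,np.radians(-9))),(np.r_[.45,-.05,.20],Rt(0,np.radians(-4))),(np.r_[w[:2],.20],Rt(0)),(np.r_[w[:2],.04],Rt(0))])
"
```

```text
20.15 [0.4609 0.1693 0.0154] z [ 0.002  0.001 -1.   ] F [-2.35 -1.31  6.32] w 0.057 q [-0.93  0.81  0.65  2.11 -0.98  0.55 -1.28]
xyz [-0.03, -0.03, -18.46] w [-0.1, 0.1, -0.1]
xyz [21.81, -2.42, -18.49] w [-0.1, 0.1, -5.1]
xyz [38.5, -14.24, -18.5] w [-0.1, 0.1, -12.3]
xyz [38.52, -14.22, -2.5] w [-0.1, 0.1, -12.3]
```

View pics/s14c.png

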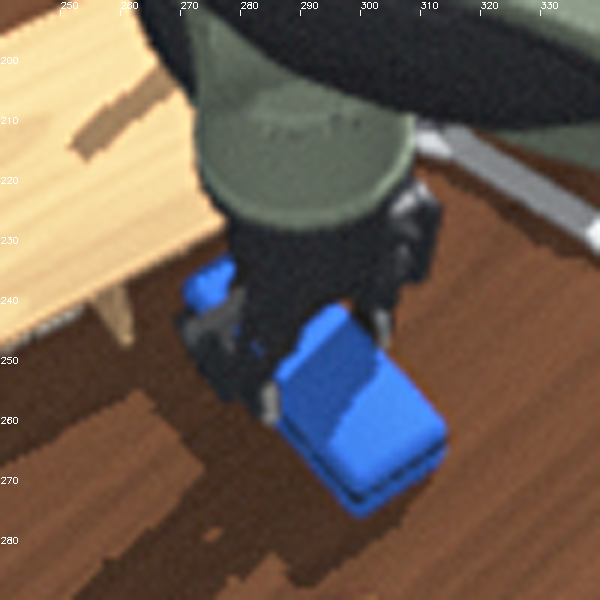

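The case is held near its middle. I'll back off slightly and lift.

Emit:
jog_arm([
  {"x":0,"y":0.8,"z":-0.3,"wx":0,"wy":0,"wz":0,"claw":50},
  {"x":0,"y":1.6,"z":-0.6,"wx":0,"wy":0,"wz":0,"claw":50},
  {"x":0,"y":1.6,"z":-3,"wx":0,"wy":0,"wz":0,"claw":50},
  {"x":0,"y":1.6,"z":-7,"wx":0,"wy":0,"wz":0,"claw":50},
  {"x":0,"y":1.6,"z":-11,"wx":0,"wy":0,"wz":0,"claw":50},
  {"x":0,"y":1,"z":-15,"wx":0,"wy":0,"wz":0,"claw":50},
  {"x":0,"y":0,"z":-18.5,"wx":0,"wy":0,"wz":0,"claw":50},
  {"x":0,"y":0,"z":-18.5,"wx":0,"wy":0,"wz":0,"claw":50},
])

```text
clock: 21.2
position: [0.4611, 0.1697, 0.202]
tool_rot: [-3.138, 0.004, -1.729]
force: [-0.3, 0.6, -2.6]
grip_width: 0.0571
```

```bash
cat > a5.py <<'E'
from h import *
st()
w=bw(0,-.037,.0)
rows([(np.r_[.45,-.05,.20],Rt(0,np.radians(-4))),(np.r_[w[:2],.20],Rt(0)),(np.r_[w[:2],.0395],Rt(0))])
E
python3 a5.py; python3 -c "
from h import *
f=grab('side'); crop(f,'s15c',220,110,360,270,4)"
```

```text
21.2 [0.4611 0.1697 0.202 ] z [ 0.005  0.003 -1.   ] F [-0.3   0.63 -2.57] w 0.0571 q [-1.2   0.56  1.04  2.01 -0.62  0.92 -1.56]
xyz [21.87, -2.36, 0.12] w [-0.2, 0.2, -5.0]
xyz [38.56, -14.18, 0.1] w [-0.2, 0.2, -12.3]
xyz [38.63, -14.12, 16.15] w [-0.2, 0.2, -12.3]
```

View pics/s15c.png

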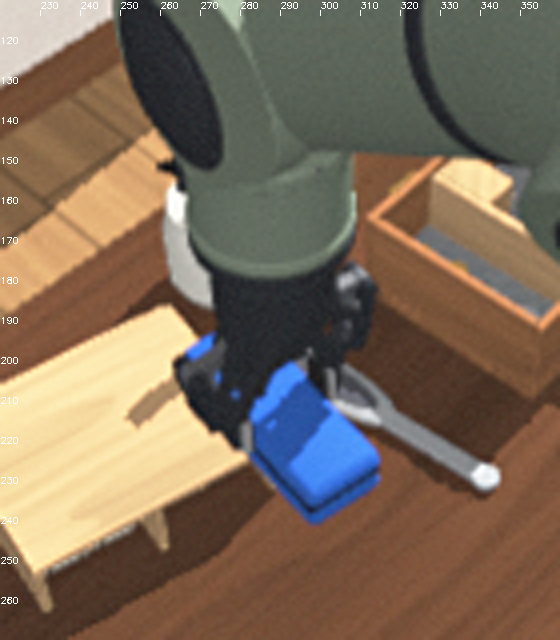

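```bash
cat > chk.py <<'E'
from h import *
f=grab('side')
s=bot.observe();c=R.from_euler('xyz',s['tool_rot']).as_matrix(); ax=-c[:,1]; lat=-c[:,0]; tcp=s['position']
for d in (.07,.075,.08):
    print(d,[ (n,proj(f,tcp+ax*l+lat*y+[0,0,z-.0154])[0].round(1)) for n,l,y,z in (('f+b',-d,.029,0),('f-b',-d,-.029,0),('f+t',-d,.029,.038),('f-t',-d,-.029,.038),('r+t',.15-d,.029,.038))])
E
python3 chk.py; python3 -c "
from h import *
f=grab('side'); crop(f,'s16c',260,185,320,245,10)"
```

```text
0.07 [('f+b', array([297.1, 243.5])), ('f-b', array([315.4, 232. ])), ('f+t', array([296.8, 235.3])), ('f-t', array([315.6, 223.7])), ('r+t', array([263.6, 196.8]))]
0.075 [('f+b', array([298.3, 244.8])), ('f-b', array([316.6, 233.3])), ('f+t', array([297.9, 236.6])), ('f-t', array([316.8, 225. ])), ('r+t', array([264.6, 198. ]))]
0.08 [('f+b', array([299.4, 246.2])), ('f-b', array([317.7, 234.7])), ('f+t', array([299.1, 238. ])), ('f-t', array([318. , 226.3])), ('r+t', array([265.6, 199.2]))]
```

View pics/s16c.png

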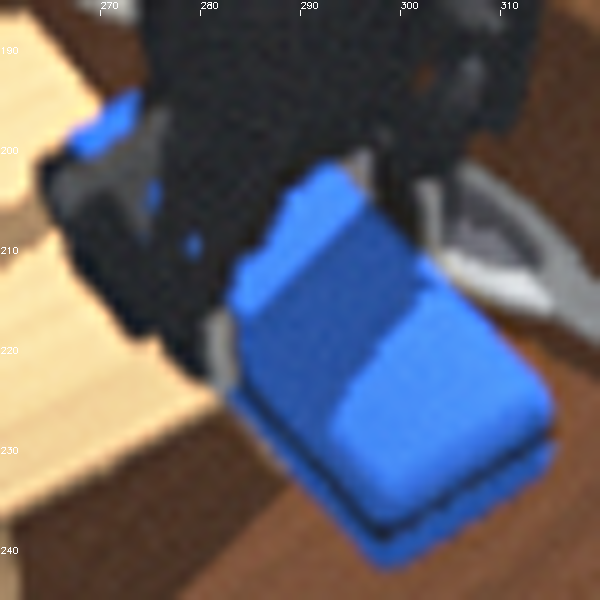

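Emit:
jog_arm([
  {"x":4,"y":-0.5,"z":0,"wx":0,"wy":0,"wz":-1,"claw":50},
  {"x":9,"y":-1.5,"z":0,"wx":0,"wy":0,"wz":-2,"claw":50},
  {"x":14,"y":-3,"z":0,"wx":0,"wy":0,"wz":-4,"claw":50},
  {"x":19,"y":-5,"z":0,"wx":0,"wy":0,"wz":-6,"claw":50},
  {"x":24,"y":-7,"z":0,"wx":0,"wy":0,"wz":-8,"claw":50},
  {"x":29,"y":-9,"z":0,"wx":0,"wy":0,"wz":-10,"claw":50},
  {"x":33,"y":-11.5,"z":0,"wx":0,"wy":0,"wz":-11,"claw":50},
  {"x":36.5,"y":-13.4,"z":0,"wx":0,"wy":0,"wz":-12,"claw":50},
  {"x":38.6,"y":-14.2,"z":0.1,"wx":0,"wy":0,"wz":-12.3,"claw":50},
  {"x":38.6,"y":-14.2,"z":0.1,"wx":0,"wy":0,"wz":-12.3,"claw":50},
])

```text
clock: 22.6
position: [0.5382, -0.2355, 0.1968]
tool_rot: [3.141, 0.001, -1.517]
force: [0.1, -0.4, -1.2]
grip_width: 0.057
```

```bash
python3 a5.py; python3 chk.py; python3 -c "
from h import *
f=grab('side'); crop(f,'s17c',290,80,430,210,5); t=grab('top'); crop(t,'t17c',330,130,450,260,5)"
```

```text
22.6 [ 0.5382 -0.2355  0.1968] z [-0.001  0.001 -1.   ] F [ 0.14 -0.39 -1.22] w 0.057 q [-0.23  0.65  0.83  1.76 -0.57  0.98 -0.69]
xyz [-19.0, 7.8, -0.28] w [0.1, 0.1, 7.1]
xyz [-0.19, -0.25, -0.32] w [0.1, 0.1, -0.2]
xyz [-0.17, -0.26, 15.73] w [0.1, 0.1, -0.2]
0.07 [('f+b', array([377.9, 146.3])), ('f-b', array([388.6, 136.5])), ('f+t', array([379.5, 137.3])), ('f-t', array([390.4, 127.4])), ('r+t', array([340.3, 115.2]))]
0.075 [('f+b', array([379.3, 147.1])), ('f-b', array([390. , 137.2])), ('f+t', array([380.9, 138. ])), ('f-t', array([391.8, 128.1])), ('r+t', array([341.5, 115.9]))]
0.08 [('f+b', array([380.6, 147.9])), ('f-b', array([391.3, 137.9])), ('f+t', array([382.3, 138.8])), ('f-t', array([393.2, 128.9])), ('r+t', array([342.8, 116.7]))]
```

View pics/s17c.png

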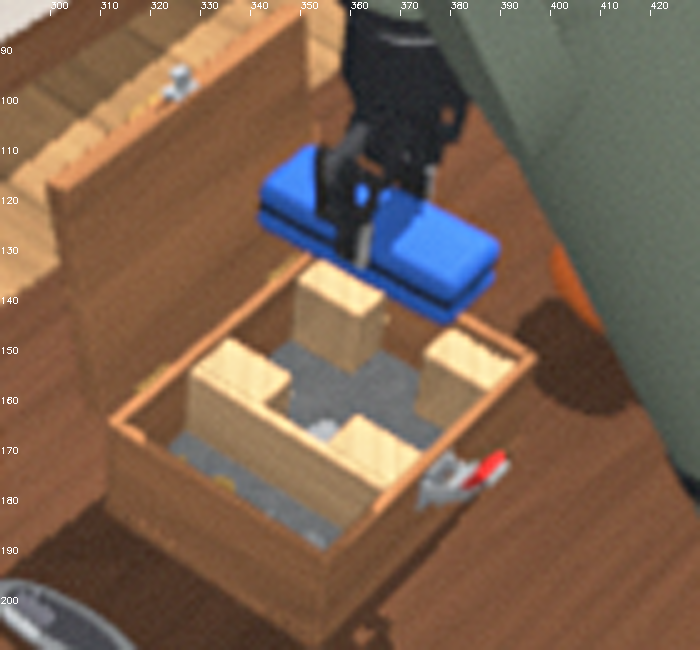

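View pics/t17c.png

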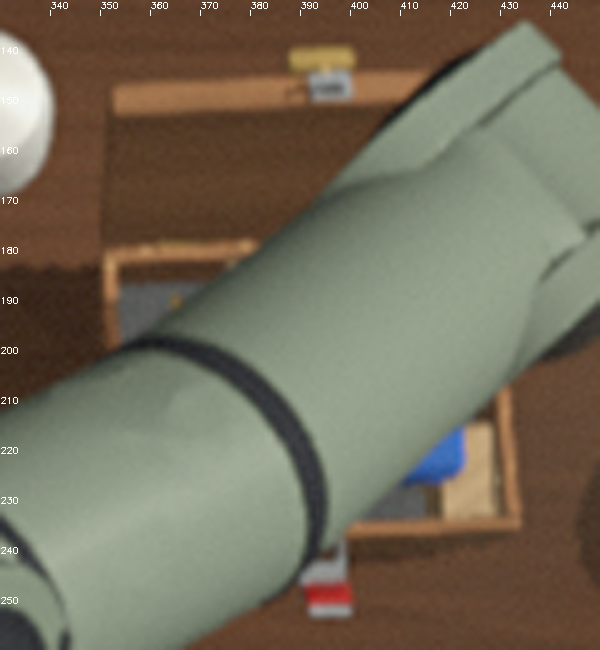

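Emit:
jog_arm([
  {"x":-0.2,"y":-0.25,"z":0,"wx":0,"wy":0,"wz":-0.2,"claw":50},
  {"x":-0.2,"y":-0.25,"z":3,"wx":0,"wy":0,"wz":-0.2,"claw":50},
  {"x":-0.2,"y":-0.25,"z":6,"wx":0,"wy":0,"wz":-0.2,"claw":50},
  {"x":-0.2,"y":-0.25,"z":8.2,"wx":0,"wy":0,"wz":-0.2,"claw":50},
  {"x":-0.2,"y":-0.25,"z":8.8,"wx":0,"wy":0,"wz":-0.2,"claw":50},
  {"x":-0.2,"y":-0.25,"z":8.8,"wx":0,"wy":0,"wz":-0.2,"claw":50},
])

```text
clock: 23.5
position: [0.5413, -0.2304, 0.1097]
tool_rot: [3.141, 0.002, -1.509]
force: [-0.0, 0.1, -0.3]
grip_width: 0.0569
```

```bash
python3 a5.py; python3 chk.py; python3 -c "
from h import *
f=grab('side'); crop(f,'s18c',300,100,410,210,7)
for n,x,y in (('F+',-.026,0),('R+',.026,0),('F-',-.026,-.074),('R-',.026,-.074),('F+out',-.082,0)): print(n,proj(f,bw(x,y,.084)).round(1))"
```

```text
23.5 [ 0.5413 -0.2304  0.1097] z [-0.     0.002 -1.   ] F [-0.05  0.11 -0.26] w 0.0569 q [-0.17  0.76  0.73  1.82 -0.67  0.83 -0.61]
xyz [-18.58, 8.01, -8.98] w [0.0, 0.1, 7.5]
xyz [0.28, 0.1, -9.03] w [0.0, 0.1, 0.2]
xyz [0.32, 0.1, 7.02] w [0.0, 0.1, 0.2]
0.07 [('f+b', array([373.2, 165.6])), ('f-b', array([383.4, 155.7])), ('f+t', array([374.6, 157.4])), ('f-t', array([385. , 147.5])), ('r+t', array([337.3, 135.7]))]
0.075 [('f+b', array([374.4, 166.3])), ('f-b', array([384.6, 156.5])), ('f+t', array([375.9, 158.1])), ('f-t', array([386.3, 148.3])), ('r+t', array([338.5, 136.3]))]
0.08 [('f+b', array([375.7, 167.1])), ('f-b', array([385.9, 157.2])), ('f+t', array([377.2, 158.9])), ('f-t', array([387.6, 149. ])), ('r+t', array([339.7, 137. ]))]
F+ [[361.1 162.3]]
R+ [[348.6 154.8]]
F- [[374.3 150.2]]
R- [[361.8 143. ]]
F+out [[375.1 170.7]]
```

View pics/s18c.png

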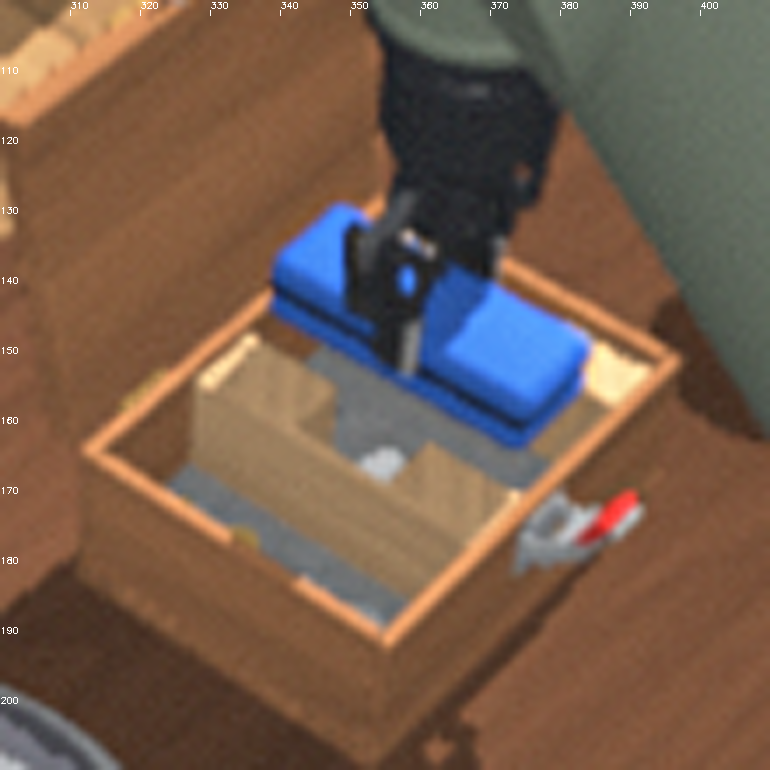

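The block corners predicted at (361,162) and (349,155) match those seen, and the case is just above the well. I'll correct by 3 mm and lower slowly.

Emit:
jog_arm([
  {"x":0.3,"y":0.1,"z":0,"wx":0,"wy":0,"wz":0.2,"claw":50},
  {"x":0.3,"y":0.1,"z":0.3,"wx":0,"wy":0,"wz":0.2,"claw":50},
  {"x":0.3,"y":0.1,"z":1.2,"wx":0,"wy":0,"wz":0.2,"claw":50},
  {"x":0.3,"y":0.1,"z":2.4,"wx":0,"wy":0,"wz":0.2,"claw":50},
  {"x":0.3,"y":0.1,"z":3.6,"wx":0,"wy":0,"wz":0.2,"claw":50},
  {"x":0.3,"y":0.1,"z":4.8,"wx":0,"wy":0,"wz":0.2,"claw":50},
  {"x":0.3,"y":0.1,"z":5.8,"wx":0,"wy":0,"wz":0.2,"claw":50},
  {"x":0.3,"y":0.1,"z":6.5,"wx":0,"wy":0,"wz":0.2,"claw":50},
  {"x":0.3,"y":0.1,"z":6.5,"wx":0,"wy":0,"wz":0.2,"claw":50},
])

```text
clock: 24.72
position: [0.5406, -0.2336, 0.0449]
tool_rot: [-3.141, 0.002, -1.513]
force: [-0.7, 0.7, -0.1]
grip_width: 0.0568
```

```bash
python3 a5.py;  python3 -c "
from h import *
f=grab('side'); crop(f,'s19c',300,100,410,210,7)"
```

```text
24.725 [ 0.5406 -0.2336  0.0449] z [ 0.     0.002 -1.   ] F [-0.72  0.71 -0.06] w 0.0568 q [-0.11  0.84  0.64  1.85 -0.75  0.72 -0.55]
xyz [-18.88, 7.99, -15.47] w [-0.0, 0.1, 7.3]
xyz [-0.05, 0.0, -15.51] w [-0.0, 0.1, 0.0]
xyz [-0.02, 0.01, 0.54] w [-0.0, 0.1, 0.0]
```

View pics/s19c.png

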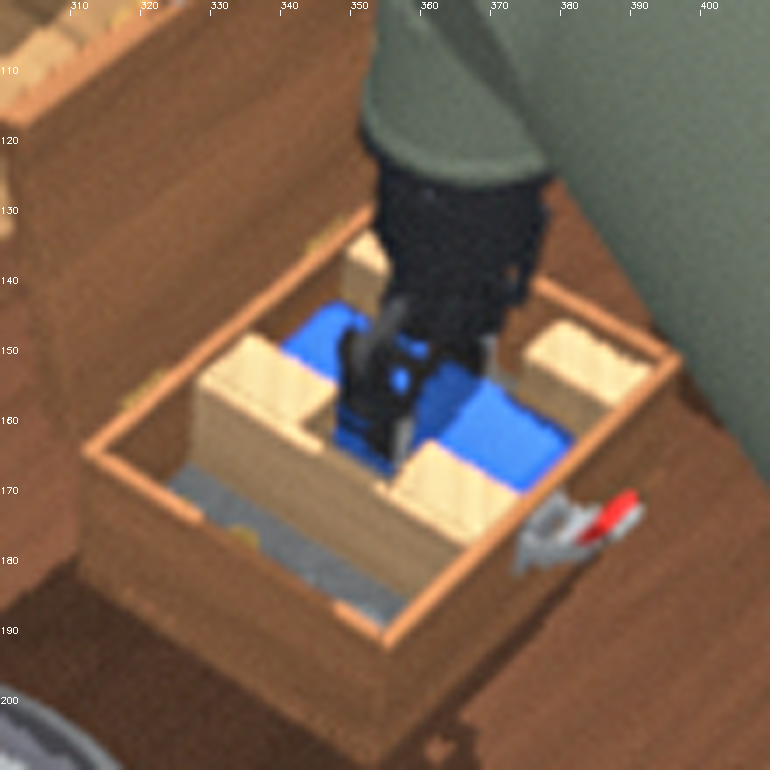

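It's between the blocks and free of contact. I'll lower until the felt is felt.

Emit:
jog_arm([
  {"x":0,"y":0,"z":0.2,"wx":0,"wy":0,"wz":0,"claw":50},
  {"x":0,"y":0,"z":0.4,"wx":0,"wy":0,"wz":0,"claw":50},
  {"x":0,"y":0,"z":0.55,"wx":0,"wy":0,"wz":0,"claw":50},
  {"x":0,"y":0,"z":0.55,"wx":0,"wy":0,"wz":0,"claw":50},
])

```text
clock: 25.28
position: [0.5407, -0.2337, 0.0397]
tool_rot: [-3.141, 0.002, -1.513]
force: [0.5, 0.0, -0.2]
grip_width: 0.0569
```

```bash
python3 a5.py
```

```text
25.275 [ 0.5407 -0.2337  0.0397] z [ 0.001  0.002 -1.   ] F [ 0.52  0.   -0.25] w 0.0569 q [-0.11  0.85  0.64  1.85 -0.76  0.71 -0.55]
xyz [-18.89, 7.99, -16.0] w [-0.0, 0.1, 7.3]
xyz [-0.06, 0.01, -16.03] w [-0.0, 0.1, 0.0]
xyz [-0.03, 0.02, 0.02] w [-0.0, 0.1, 0.0]
```

Emit:
jog_arm([
  {"x":0,"y":0,"z":0.1,"wx":0,"wy":0,"wz":0,"claw":50},
  {"x":0,"y":0,"z":0.2,"wx":0,"wy":0,"wz":0,"claw":50},
  {"x":0,"y":0,"z":0.2,"wx":0,"wy":0,"wz":0,"claw":50},
])

```text
clock: 25.65
position: [0.5409, -0.2338, 0.0393]
tool_rot: [-3.14, 0.003, -1.513]
force: [-9.9, 7.3, 33.8]
grip_width: 0.057
```

Contact at z = 0.0393, as expected. I'll relax slightly, open the fingers and rise.

Emit:
jog_arm([
  {"x":0,"y":0,"z":0,"wx":0,"wy":0,"wz":0,"claw":50},
  {"x":0,"y":0,"z":0,"wx":0,"wy":0,"wz":0,"claw":85},
  {"x":0,"y":0,"z":0,"wx":0,"wy":0,"wz":0,"claw":85},
  {"x":0,"y":0,"z":0,"wx":0,"wy":0,"wz":0,"claw":85},
])

```text
clock: 26.15
position: [0.5408, -0.2338, 0.0392]
tool_rot: [-3.14, 0.003, -1.513]
force: [0.3, -0.2, -0.2]
grip_width: 0.0723
```

Emit:
jog_arm([
  {"x":0,"y":0,"z":-1.5,"wx":0,"wy":0,"wz":0,"claw":85},
  {"x":0,"y":0,"z":-4,"wx":0,"wy":0,"wz":0,"claw":85},
  {"x":0,"y":0,"z":-8,"wx":0,"wy":0,"wz":0,"claw":85},
  {"x":0,"y":0,"z":-13,"wx":0,"wy":0,"wz":0,"claw":85},
  {"x":0,"y":4,"z":-17,"wx":0,"wy":0,"wz":0,"claw":85},
  {"x":0,"y":9,"z":-20,"wx":0,"wy":0,"wz":0,"claw":85},
  {"x":3,"y":13,"z":-22,"wx":0,"wy":0,"wz":0,"claw":85},
  {"x":8,"y":15,"z":-22,"wx":0,"wy":0,"wz":0,"claw":85},
  {"x":13,"y":17,"z":-22,"wx":0,"wy":0,"wz":0,"claw":85},
  {"x":13,"y":17,"z":-22,"wx":0,"wy":0,"wz":0,"claw":85},
])

```text
clock: 27.4
position: [0.3753, -0.3777, 0.2597]
tool_rot: [-3.14, 0.001, -1.52]
force: [0.5, -0.3, -0.3]
grip_width: 0.0723
```

```bash
python3 -c "
from h import *
st()
f=grab('side','s20'); crop(f,'s20c',290,70,410,210,5);t=grab('top','t20'); crop(t,'t20c',340,135,445,255,5)
for z in (.062,):
  for n,x,y in (('f+',-.075,.029),('f-',-.075,-.029),('r-',.075,-.029),('r+',.075,.029)): print(n,proj(f,bw(x,y-.037,z))[0].round(1),proj(t,bw(x,y-.037,z))[0].round(1))
"
```

```text
27.4 [ 0.3753 -0.3777  0.2597] z [ 0.002  0.001 -1.   ] F [ 0.49 -0.32 -0.25] w 0.0723 q [ 0.03  0.49  0.92  1.84 -0.45  1.04 -0.39]
f+ [373.9 172.8] [394.3 233.8]
f- [384. 163.] [413.6 232.9]
r- [348.6 142.2] [409.8 184.1]
r+ [338.2 151.2] [390.8 185. ]
```

View pics/s20c.png

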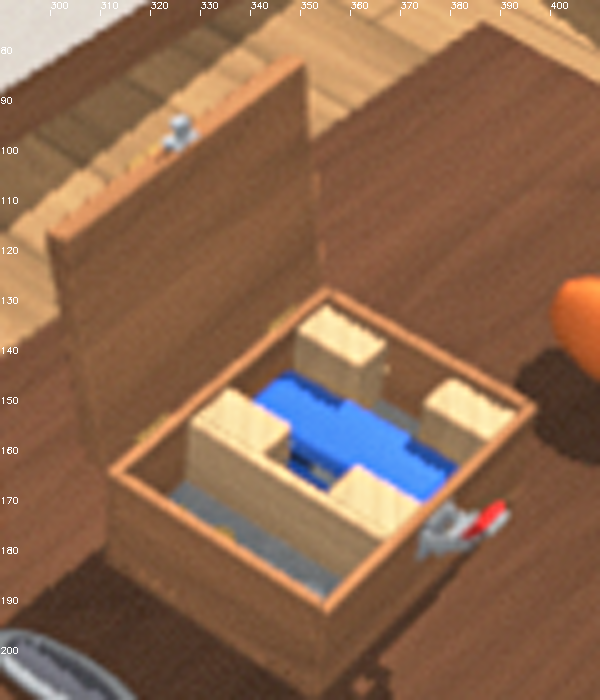

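View pics/t20.png

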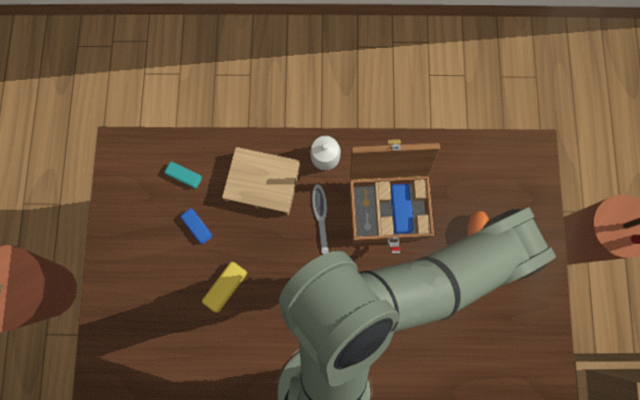

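View pics/t20c.png

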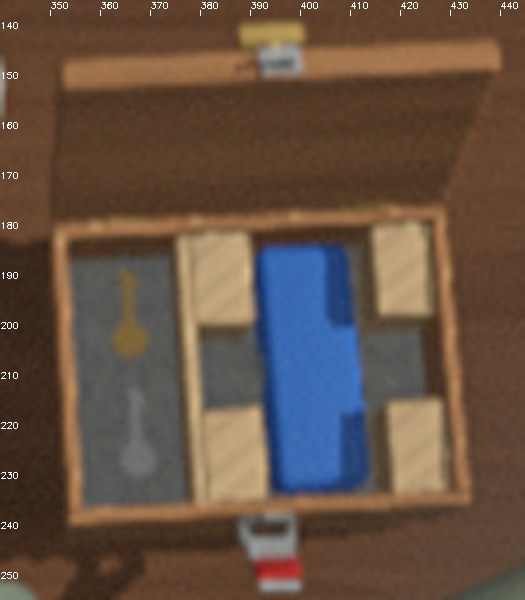

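The case's top corners are at (390.5,184.5), (408.5,184), (412.5,232) and (394,233). The predictions for a perfect fit agree to about 1 px, or roughly 2–3 mm. The lid stands open, the bystanders are in place and the arm is clear, so I'll hand in.

```bash
python3 -c "
from h import *
print(bot.job_done()); st()"
```

```text
the job is handed in; nothing more can be done
None
the job is handed in; nothing more can be done
```

The sunglasses case is in the key box, right way up in its fitted place, with the lid standing open. I handed the job in at about 27.5 s of the 67 s; no verdict is reported.

- **Latch:** flipped to about 2.2 rad with the lid still down. The first pinch slipped at about 1.6 rad, so I gripped the tab again deeper and finished the swing. My first steeper approach was also out of reach, so I used a 12° lean.
- **Lid:** lifted by the knob to its stop (about 1.75 rad). It was still standing open in the last pictures.
- **Case:** drawn about 95 mm out of the rack, gripped again at its middle, carried over and lowered slowly onto the felt. Contact came at the expected height. The wrist force reached 34 N for a moment as it touched down, below both force limits.
- **Last check:** in the top picture the case's top corners agree with a perfect fit to about 1 px (2–3 mm), against the 14 mm allowed. It looked flat between the four blocks.
- **Bystanders:** the jar, shoehorn and shoe tree looked unmoved, although the arm partly hid the shoe tree. The arm was clear of everything, with no force on it. No check disagreed.

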